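# Put the boxes and bottles back in their own places

### The arm

A 6-joint arm with a two-finger parallel gripper is mounted at the origin on the work surface; the furniture and walls round the work are solid. World frame = base frame: x ahead of the robot, y to its left, z up, the work surface at z = 0. Lengths are in m, angles in rad, forces in N, time in s.
With the tool pointing down it reaches from about 0.225 to 0.875 m from the base axis. Payload 3.4 kg.
Tool frame: the origin (TCP) lies midway between the tips of the shut fingers; the grasp point (between the pads) lies 19 mm behind it (manip.grip_point_offset is the distance from the TCP to the grasp point, in m); z points along the fingers, y is the line along which they close (so a half turn about z gives the same grasp; the last joint's range is limited). The gripper opens to 85 mm and grips with 20 to 120 N. Pads are 22 mm wide; open, the fingers measure 114 mm over their backs; the gripper's body (76 mm by 85 mm) begins 54 mm behind the grasp point. The pads swing forward as they close: fully open they stand 13 mm farther back than shut.
Start: joints at [1.074, 0.276, 1.505, -0, 1.361, -0.121], TCP at [0.211, 0.535, 0.231] pointing down, gripper open.
Joint ranges: [-2.89, 2.89], [-0.75, 2.08], [0.22, 2.7], [-1.18, 4.32], [0.11, 2.71], [-2.7, 2.7]. Speed limits (rad/s): [2.57, 2.57, 3.14, 3.14, 3.14, 3.14].

### API

Orientations are given as a unit quaternion [w, x, y, z].
In Python, from rig import manip gives the robot as it stands.
- The arm moves only by the shell command python3 -m handwheel 'ROWS' [FORCE]. ROWS is JSON, a list of rows, each an object with "translation": the shift along the tool's x, y, z in m, a list of three; "angular": the turn, a rotation vector about the tool's x, y, z in degrees, a list of three; "hand": the closure, from 0 (fully open) to 1 (shut). A call has 1 to 10 rows; each row shifts and turns the commanded pose from where the row before left it, along the tool's axes as they then stand; what a row does not reach is not made up. A row lasts 1/12 s, in which the tool goes at most 41.7 mm and 7.16 degrees, less where a joint would pass 70% of its speed; a pose out of reach is approached as far as the arm can. A call with a gripper value outside its range is refused whole. The fingers move at their own pace and stop on an object; FORCE is the grip in N (left out, the last holds). Time passes only in rows, so rows that do not move let the fingers close. It gives the time, the measured TCP pose, the force, the opening and the grip force at its end, in the units of the state.
- manip.get_state(): the state, without advancing time (a new reading comes with each control period).
- manip.get_image(name): name is "side" or "top" or "wrist"; returns the picture (384x512x3 uint8, red, green, blue); there is no depth.
- manip.camera_info(name): a dict with "camera_matrix" (3x3 intrinsics, pixels), "k1" (the pictures are not rectified: a ray, as slopes to the right and down, at radius r is drawn at 1 + k1 r^2 times it, then the intrinsics apply), "eye" and "orientation" of the camera in the world; the wrist camera has in their place "tool_from_camera" (4x4, takes a point from camera to tool coordinates, whose origin is the TCP and whose axes are the flange's). Camera axes: x right, y down, z forward; pixel columns grow to the right and rows downward; lengths in m; the calibration is good to about 2 mm. A picture is of the moment at which its call begins: read the wrist's pose just before it. camera_info takes no time and is no camera call.
- manip.sign_off(): hands the job in; it is judged then, once.
The state is a dict: "clock": time; "qpos": joint angles; "qd": joint speeds; "effort": joint torques, N m; "position": TCP position; "ee_rot": TCP orientation; "contact_force": force on the tool from outside, world axes, zero at the start; "moment": the same for the moment, N m; "width": finger opening in m; "gripper_force": force on a finger pad.
Only numpy, scipy, OpenCV 4.12 (cv2) and the standard library are available. Lean on these libraries where they do the work, as an engineer would, in place of code of your own. Each camera call takes 0.05 s, during which the arm holds its last target. There are 200 camera calls.

### The job

The sample boxes and the two containers have been put down in each other's places: the card boxes lie on top of the drilled wooden blocks, and the squeeze bottle and the squat vial stand loose in the card trays. Put each back where it fits: the oblong box down flat inside the oblong tray, the square box flat inside the square tray, the squeeze bottle upright in the wide bore of the square block and the squat vial upright in the bore of the round block; park things on the small grey mat when a place must first be cleared. Leave the open glass dish where it is, and never let the bottle, the vial or a box fall over.

Things in the scene. Friction and masses are not known exactly. Their poses are not given: they have to be found in the camera images.
- oblong_box: White and cream card specimen box with its lid on, 60 mm (its x) by 85 mm (its y) by 35 mm high (the sides are solid to 32 mm), 50 g, rigid. Grasp it across the 60 mm sides. At the start it lies on one of the two wooden blocks, its underside 20 mm above the bench. The body's origin is the centre of its underside.
- square_box: The smaller, square card specimen box with its lid on, 60 by 60 by 30 mm high (the sides are solid to 27 mm), 50 g, rigid. At the start it lies on the other wooden block, its underside 20 mm above the bench. The body's origin is the centre of its underside.
- squeeze_bottle: Soft-looking but rigid round squeeze bottle with a pointed nozzle, 106 mm high, its body 43 mm in diameter up to 68 mm from the underside, the nozzle narrower above, 85 g. At the start it stands in one of the two card trays. The body's origin is the centre of its underside. z points up along the bottle.
- squat_vial: Squat clear screw-cap vial, 30 mm in diameter, 36 mm high (the cap, the top 6 mm, is 28 mm in diameter), 20 g. At the start it stands in the other card tray. The body's origin is the centre of its underside. z points up along the vial.
- oblong_tray: Home of the oblong box: open shallow tray of grey card with a brown liner, 76 mm (its x) by 101 mm (its y) inside, walls 3 mm thick, rim 12 mm above the bench, inner floor 2.5 mm above the bench. The long sides of box and tray must run alike. Fixed. The body's origin is the centre of its underside.
- square_tray: Home of the square box: the same kind of tray, 76 by 76 mm inside, walls 3 mm, rim 12 mm and inner floor 2.5 mm above the bench. Fixed. The body's origin is the centre of its underside.
- bottle_block: Home of the squeeze bottle: square wooden block 84 by 84 mm, 20 mm high, with one round upright bore in its middle, 54 mm in diameter, 12 mm deep (flat floor 8 mm above the bench), the mouth chamfered 3 mm. At the start a box covers the bore. Fixed. The body's origin is the centre of its underside.
- vial_block: Home of the squat vial: round wooden block, 76 mm in diameter, 20 mm high, with one round upright bore in its middle, 42 mm in diameter, 12 mm deep (flat floor 8 mm above the bench). At the start a box covers the bore. Fixed. The body's origin is the centre of its underside.
- work_mat: Small flat rubber work mat with a grey face and a dark edge, 100 by 100 mm, 3 mm thick, lying free: the spot to park one thing. Fixed. The body's origin is the centre of its underside.
- glass_dish: Open clear round dish, 57 mm in diameter, 16 mm high, 20 g, standing loose on the bench amid the work; not to be moved. The body's origin is the centre of its underside.
Things that resemble listed ones, but are neither listed nor needed, are in the scene too. Leave any orange look-alike of the bottle_block alone.

How it is judged:
By the outcome, as a careful person would: the job done as asked, in the order asked, and still so for the second after the job is handed in, with the robot touching nothing.
It also fails if it takes over 115 s, if anything falls off the work surface, if the arm or the gripper's body presses on something with over 40 N, if the wrist force passes 120 N, or if a joint passes its speed limit or range.

## Working session

There is one attempt and no reset: what is moved stays moved. The work goes in short steps, Python scripts to look and compute and a shell command to move; the robot and the scene stay as the last step left them, time stands still between calls to the robot, and variables do not carry over. Pictures are saved under pics/ and viewed, at most 14 in all, crops included, and the job is handed in when it is done.

```bash
ls; mkdir -p pics
cat > h.py <<'E'
import numpy as np, cv2
from rig import manip
from scipy.spatial.transform import Rotation as R
def q2m(q): return R.from_quat([q[1],q[2],q[3],q[0]]).as_matrix()
def cam(name,st=None):
    i=manip.camera_info(name); K=np.array(i["camera_matrix"]); k1=i["k1"]
    if name=="wrist":
        st=st or manip.get_state(); T=np.array(i["tool_from_camera"]); M=q2m(st["ee_rot"])
        return K,k1,np.array(st["position"])+M@T[:3,3],M@T[:3,:3]
    o=np.array(i["orientation"]); 
    return K,k1,np.array(i["eye"]),(q2m(o) if o.size==4 else o)
def pix2w(name,uv,z,st=None):
    K,k1,e,M=cam(name,st); uv=np.atleast_2d(uv).astype(float)
    d=cv2.undistortPoints(uv[:,None],K,np.array([k1,0,0,0,0.]))[:,0] if 0 else und(K,k1,uv)
    r=np.c_[d,np.ones(len(d))]@M.T
    return e+r*((z-e[2])/r[:,2])[:,None]
def und(K,k1,uv):
    p=np.c_[uv,np.ones(len(uv))]@np.linalg.inv(K).T; p=p[:,:2]; s=p.copy()
    for _ in range(30): s=p/(1+k1*(s**2).sum(1,keepdims=True))
    return s
def w2pix(name,P,st=None):
    K,k1,e,M=cam(name,st); c=(np.atleast_2d(P)-e)@M; s=c[:,:2]/c[:,2:]
    s=s*(1+k1*(s**2).sum(1,keepdims=True)); return (np.c_[s,np.ones(len(s))]@K.T)[:,:2]
def snap(name,f,crop=None,scale=1):
    im=manip.get_image(name); im=np.asarray(im)[:,:,::-1]
    cv2.imwrite(f"pics/{f}_raw.png",im)
    if crop: x0,y0,x1,y1=crop; im=im[y0:y1,x0:x1]
    im=cv2.resize(im,None,fx=scale,fy=scale,interpolation=cv2.INTER_CUBIC); cv2.imwrite(f"pics/{f}.png",im)
E
python3 - <<'E'
from h import *
for n in("top","side"):
    print(cam(n)); snap(n,n+"0",scale=1.5)
print(manip.camera_info("wrist")); print(manip.grip_point_offset,manip.get_state())
E
```

```text
pics
(array([[425.44357454,   0.        , 255.64086696],
       [  0.        , 425.44357454, 188.03084983],
       [  0.        ,   0.        ,   1.        ]]), 0.035830808844636616, array([0.43554616, 0.07669709, 1.2777798 ]), array([[ 0.01893256, -0.99749677,  0.0681304 ],
       [-0.99981708, -0.01907348, -0.00141835],
       [ 0.00271429, -0.06809109, -0.99767542]]))
(array([[446.29164387,   0.        , 251.02083585],
       [  0.        , 446.29164387, 189.27064031],
       [  0.        ,   0.        ,   1.        ]]), -0.07837944958153156, array([1.01465355, 0.82567761, 1.14875945]), array([[-0.812114  ,  0.46383242, -0.35402024],
       [ 0.58344475,  0.63724422, -0.50349978],
       [-0.00794217, -0.61545047, -0.78813555]]))
{'camera_matrix': array([[324.83717331,   0.        , 253.64676659],
       [  0.        , 324.83717331, 193.76500906],
       [  0.        ,   0.        ,   1.        ]]), 'k1': -0.031690561354719114, 'tool_from_camera': array([[ 1.36478718e-04, -9.57596135e-01, -2.88113907e-01,
         7.35062864e-02],
       [ 9.99999369e-01,  4.52026774e-04, -1.02869
[... 197 characters left out ...]
0e+00]])}
0.0187 {'clock': 0.1, 'qpos': array([ 1.07397138e+00,  2.76531847e-01,  1.50603659e+00, -1.67191371e-05,
        1.36070499e+00, -1.20988007e-01]), 'qd': array([ 0.00023177, -0.00041747, -0.00459789,  0.00141717, -0.00035882,
        0.0008964 ]), 'effort': array([ 1.18594533e-03, -4.17700338e+01, -2.46405548e+01, -1.71980146e-04,
        5.76432562e-03, -1.54734823e-05]), 'position': array([0.21082428, 0.53443159, 0.23051419]), 'ee_rot': array([-2.47704929e-04,  1.86812632e-01,  9.82395203e-01, -8.03094741e-04]), 'contact_force': array([0.29421257, 0.59528962, 0.55925282]), 'moment': array([-0.0370074 , -0.05186142,  0.00868553]), 'gripper_force': 0.0, 'width': 0.0856545324539631}
```

View pics/top0.png

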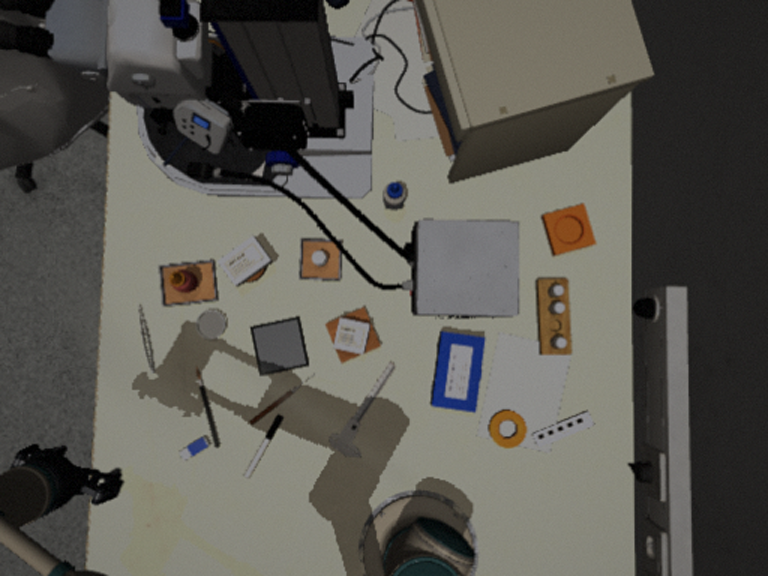

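View pics/side0.png

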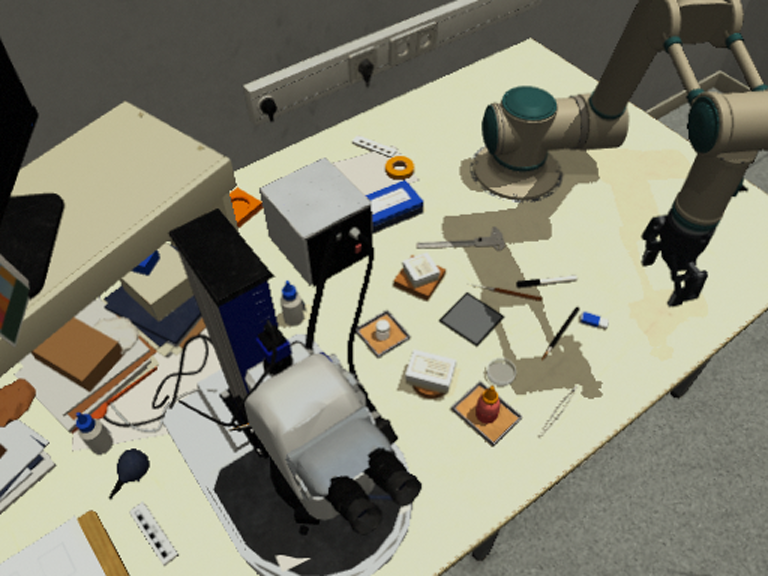

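Candidates (pixels in the 1.5x top view):
- **Bottle:** red bottle in the oblong tray (184,280), or the blue-capped one (394,193) loose on the bench. I take the red one in the tray.
- **Vial:** white-capped one in the square tray (320,258), or the rack vials (557,290–342). I take the tray one.
- **Boxes:** the oblong box on the round block is at (247,260) and the square box on the square block is at (352,335). The blue box at (458,370) is not wanted.
- **Bottle block:** the one under the square box (352,335), not the orange look-alike (568,230).

I'll check this in close crops.

Run:
```python
import cv2
a=cv2.imread('pics/top0_raw.png')[145:260,95:265]; cv2.imwrite('pics/topc.png',cv2.resize(a,None,fx=4.7,fy=4.7,interpolation=cv2.INTER_CUBIC))
a=cv2.imread('pics/side0_raw.png')[160:305,225:355]; cv2.imwrite('pics/sidec.png',cv2.resize(a,None,fx=4,fy=4,interpolation=cv2.INTER_CUBIC))
```

```text
(no output)
```

View pics/topc.png

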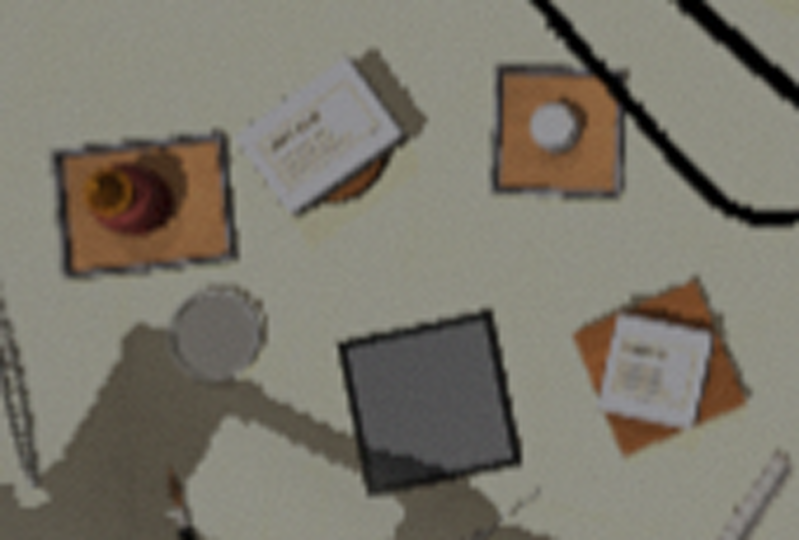

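View pics/sidec.png

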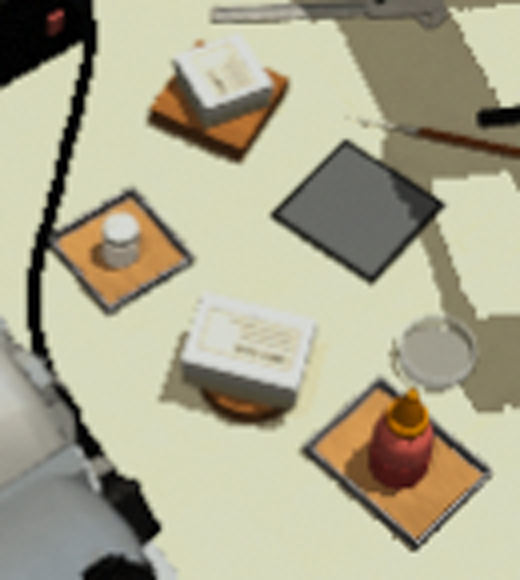

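Crops agree with the choice: red bottle in the oblong tray (crop 108,190 at the nozzle), vial in the square tray (556,126), oblong box on the round block, and square box on the brown square block. A cable passes over the far right corner of the square tray (620,90), so I'll estimate its height while computing poses.

Run:
```python
from h import *
np.set_printoptions(precision=4,suppress=True)
def c(p): return (np.array(p,float)+.5)/4.7-.5+np.array([95,145])
F={'obtray':([(57,152),(222,133),(237,257),(70,274)],.012),'sqtray':([(497,66),(625,73),(620,195),(494,191)],.012),
'mat':([(340,345),(490,312),(520,463),(370,492)],.003),'bblock':([(573,330),(697,278),(748,402),(627,455)],.02),
'sqbox':([(622,313),(715,338),(690,430),(600,408)],.05),'obbox':([(242,140),(350,57),(402,135),(298,213)],.055)}
for k,(p,z) in F.items():
    P=pix2w('top',c(p),z)[:,:2]; e=np.roll(P,-1,0)-P
    print(k,P.mean(0),'edges',np.linalg.norm(e,axis=1),'yaw',np.degrees(np.arctan2(e[:,1],e[:,0])))
for k,p,z in[('vial',(554,126),.0385),('nozzle',(108,190),.1085),('dish',(218,333),.016)]: print(k,pix2w('top',c([p]),z)[0])
print('base px',w2pix('top',[[.2108,.534,.23]])*1.5)
for p in[(620,90),(655,135),(720,205)]:
    for z in(0,.05,.1,.15): print(p,z,pix2w('top',c([p]),z)[0],((w2pix('side',pix2w('top',c([p]),z))-[225,160])*4)[0])
```

```text
obtray [0.5148 0.4604] edges [0.1041 0.0794 0.1049 0.0778] yaw [ -82.199  -171.0697   96.9212    8.4322]
sqtray [0.5661 0.2015] edges [0.0816 0.078  0.0799 0.0798] yaw [-92.0198 179.002   89.274    0.2078]
mat [0.3925 0.2795] edges [0.097  0.0974 0.0961 0.0947] yaw [ -76.5113 -167.1301  101.8926   13.4749]
bblock [0.4186 0.1329] edges [0.0843 0.084  0.0824 0.0851] yaw [ -66.152  -156.4458  114.6175   24.8111]
sqbox [0.4152 0.1342] edges [0.059  0.058  0.0566 0.0594] yaw [-103.9323  165.9278   77.405   -11.6987]
obbox [0.5557 0.3416] edges [0.083  0.058  0.079  0.0567] yaw [ -50.7271 -144.9571  128.4441   38.9495]
vial [0.5665 0.2021 0.0385]
nozzle [0.5164 0.4539 0.1085]
dish [0.4342 0.4115 0.016 ]
base px [[ 92.7085 461.642 ]]
(620, 90) 0 [0.5946 0.1642 0.    ] [ 58.1851 233.7184]
(620, 90) 0.05 [0.5884 0.1608 0.05  ] [ 60.4823 189.4758]
(620, 90) 0.1 [0.5822 0.1574 0.1   ] [ 62.9088 142.8251]
(620, 90) 0.15 [0.5759 0.1539 0.15  ] [65.4747 93.5805]
(655, 135) 0 [0.566  0.1411 0.    ] [ 71.2267 196.4555]
(655, 135) 0.05 [0.5609 0.1386 0.05  ] [ 73.3158 153.3786]
(655, 135) 0.1 [0.5558 0.1361 0.1   ] [ 75.5219 107.9485]
(655, 135) 0.15 [0.5507 0.1335 0.15  ] [77.8543 59.9819]
(720, 205) 0 [0.5218 0.0985 0.    ] [ 85.7087 135.5804]
(720, 205) 0.05 [0.5184 0.0976 0.05  ] [87.5556 94.3959]
(720, 205) 0.1 [0.515  0.0968 0.1   ] [89.5057 50.9468]
(720, 205) 0.15 [0.5117 0.0959 0.15  ] [91.5672  5.0541]
```

```bash
cat >> h.py <<'E'
def go(x,y,z,yaw=None):
    """deltas: turn about tool z first (deg), then tool-frame shift after the turn, assuming tool down"""
    s=manip.get_state(); M=q2m(s["ee_rot"]); cy=np.degrees(np.arctan2(M[1,0],M[0,0]))
    yaw=cy if yaw is None else yaw; t=(cy-yaw+180)%360-180
    a=np.radians(yaw); d=np.array([x,y,z])-s["position"]
    T=np.array([[np.cos(a),np.sin(a),0],[np.sin(a),-np.cos(a),0],[0,0,-1]])@d
    tilt=M.T@np.cross(M[:,2],[0,0,-1])
    print("pos",np.round(s["position"],4),"yaw %.1f tiltfix_deg"%cy,np.round(np.degrees(tilt),2),"turn %.1f"%t,"shift mm",np.round(T*1e3,1),"w %.1f F %.1f cf"%(s["width"]*1e3,s["gripper_force"]),np.round(s["contact_force"],1),"j6 %.2f t %.1f"%(s["qpos"][5],s["clock"]))
E
python3 -m handwheel '[{"translation":[-0.037,-0.015,-0.007],"angular":[0,0,0],"hand":0},{"translation":[-0.037,-0.015,-0.007],"angular":[0,0,0],"hand":0},{"translation":[-0.037,-0.015,-0.007],"angular":[0,0,0],"hand":0},{"translation":[-0.037,-0.015,-0.007],"angular":[0,0,0],"hand":0},{"translation":[-0.037,-0.015,-0.007],"angular":[0,0,0],"hand":0},{"translation":[-0.037,-0.015,-0.007],"angular":[0,0,0],"hand":0},{"translation":[-0.037,-0.015,-0.007],"angular":[0,0,0],"hand":0},{"translation":[-0.037,-0.015,-0.007],"angular":[0,0,0],"hand":0},{"translation":[-0.037,-0.015,-0.007],"angular":[0,0,0],"hand":0},{"translation":[-0.037,-0.015,-0.007],"angular":[0,0,0],"hand":0}]' 40
python3 -m handwheel '[{"translation":[0,0,0],"angular":[0,0,6],"hand":0.3},{"translation":[0,0,0],"angular":[0,0,6],"hand":0.3},{"translation":[0,0,0],"angular":[0,0,6],"hand":0.3},{"translation":[0,0,0],"angular":[0,0,6],"hand":0.3},{"translation":[0,0,0],"angular":[0,0,5.5],"hand":0.3},{"translation":[0,0,0],"angular":[0,0,0],"hand":0.3},{"translation":[0,0,0],"angular":[0,0,0],"hand":0.3}]'
python3 - <<'E'
from h import *
import json
s=manip.get_state(); json.dump({k:np.array(v).tolist() for k,v in s.items()},open('w1.json','w'))
snap('wrist','w1',scale=1.55); go(.566,.202,.12,129)
E
```

```text
clock: 0.93
position: [0.501, 0.2579, 0.3013]
ee_rot: [-0.0, 0.187, 0.982, -0.0]
contact_force: [0.5, 0.8, -0.3]
width: 0.0851
gripper_force: 0.0
clock: 1.52
position: [0.5, 0.2595, 0.3009]
ee_rot: [-0.0, 0.43, 0.903, -0.0]
contact_force: [-0.4, 0.9, -0.4]
width: 0.0598
gripper_force: 0.0
pos [0.5    0.2595 0.301 ] yaw 129.1 tiltfix_deg [-0.03 -0.02 -0.  ] turn 0.1 shift mm [-86.3  15.1 181. ] w 60.1 F 0.0 cf [-0.4 -0.2  0.2] j6 -0.33 t 1.6
```

View pics/w1.png

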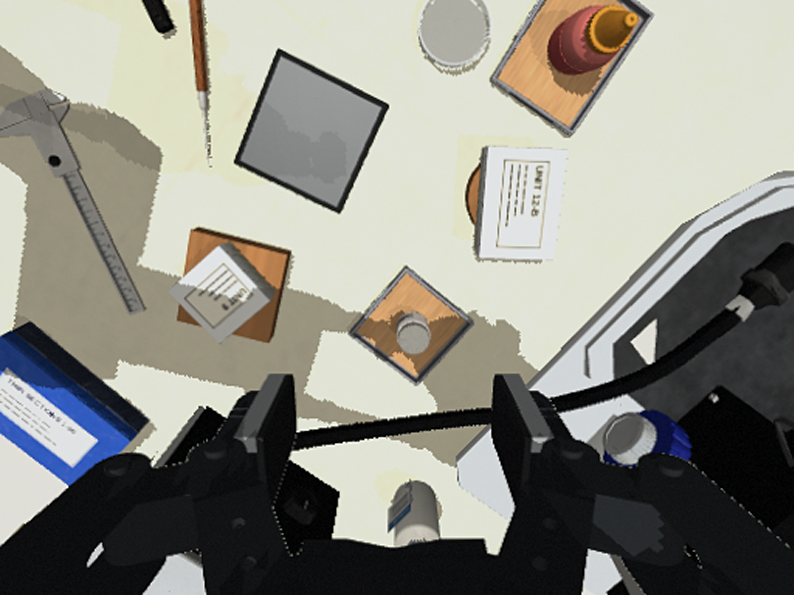

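The wrist view shows the vial in the square tray at (414,327), the mat at (312,131), the square box at (222,290), the oblong box at (522,204), the bottle in the oblong tray at (575,65), and the cable behind the square tray along (300,440)–(490,414).

```bash
cat > m1.py <<'E'
from h import *
import json
np.set_printoptions(precision=4,suppress=True)
S=json.load(open('w1.json'))
def w(p,z): return pix2w('wrist',(np.array(p,float)+.5)/1.55-.5,z,S)
F={'obtray':([(548,-3),(651,14),(570,135),(491,79)],.012),'sqtray':([(406,266),(472,323),(417,383),(350,331)],.012),
'mat':([(279,50),(388,104),(340,212),(236,162)],.003),'bblock':([(195,229),(291,250),(271,341),(178,322)],.02),
'sqbox':([(222,243),(272,292),(225,336),(171,290)],.05),'obbox':([(487,148),(568,149),(557,260),(480,258)],.055)}
for k,(p,z) in F.items():
    P=w(p,z)[:,:2]; e=np.roll(P,-1,0)-P
    print(k,P.mean(0),'edges',np.linalg.norm(e,axis=1),'yaw',np.degrees(np.arctan2(e[:,1],e[:,0])))
for k,p,z in[('vial',(414,327),.0385),('nozzle',(630,19),.1085),('dish',(455,28),.016)]: print(k,w([p],z)[0])
def c(p): return (np.array(p,float)+.5)/4.7-.5+np.array([95,145])
for p in[(570,25),(620,90),(655,135),(720,205)]:
    for z in(0,.05,.1): print(p,z,pix2w('top',c([p]),z)[0],(w2pix('wrist',pix2w('top',c([p]),z),S)*1.55)[0])
E
python3 m1.py
```

```text
obtray [0.5137 0.4563] edges [0.0821 0.1061 0.0793 0.0719] yaw [  31.5833  -82.2442 -173.1133   94.4112]
sqtray [0.5635 0.2065] edges [0.0802 0.0774 0.0808 0.079 ] yaw [ -2.1435 -90.2394 178.9957  89.2688]
mat [0.3917 0.2827] edges [0.0965 0.0977 0.0969 0.0965] yaw [  13.8678  -76.33   -166.8122  103.4172]
bblock [0.4174 0.139 ] edges [0.0827 0.0863 0.0845 0.087 ] yaw [  26.4115  -66.3277 -153.1963  112.532 ]
sqbox [0.4148 0.143 ] edges [0.0548 0.057  0.057  0.0599] yaw [ -8.3235 -98.6896 174.5614  79.2848]
obbox [0.556  0.3472] edges [0.0604 0.0842 0.061  0.0831] yaw [  38.7219  -51.3263 -142.2946  128.2555]
vial [0.5587 0.2147 0.0385]
nozzle [0.5158 0.466  0.1085]
dish [0.4331 0.4162 0.016 ]
(570, 25) 0 [0.6361 0.1974 0.    ] [462.4547 374.0737]
(570, 25) 0.05 [0.6282 0.1926 0.05  ] [459.5217 397.3839]
(570, 25) 0.1 [0.6204 0.1879 0.1   ] [455.8507 426.4362]
(620, 90) 0 [0.5946 0.1642 0.    ] [407.3581 373.6558]
(620, 90) 0.05 [0.5884 0.1608 0.05  ] [400.7482 396.9476]
(620, 90) 0.1 [0.5822 0.1574 0.1   ] [392.5037 425.974 ]
(655, 135) 0 [0.566  0.1411 0.    ] [369.1419 373.5207]
(655, 135) 0.05 [0.5609 0.1386 0.05  ] [359.9901 396.7927]
(655, 135) 0.1 [0.5558 0.1361 0.1   ] [348.5869 425.7869]
(720, 205) 0 [0.5218 0.0985 0.    ] [305.9484 378.2876]
(720, 205) 0.05 [0.5184 0.0976 0.05  ] [292.6759 401.7468]
(720, 205) 0.1 [0.515  0.0968 0.1   ] [276.1733 430.9349]
```

Run:
```python
import cv2
a=cv2.imread('pics/w1_raw.png')[80:260,105:371]; cv2.imwrite('pics/w1c.png',cv2.resize(a,None,fx=3,fy=3,interpolation=cv2.INTER_CUBIC))
```

```text
(no output)
```

View pics/w1c.png

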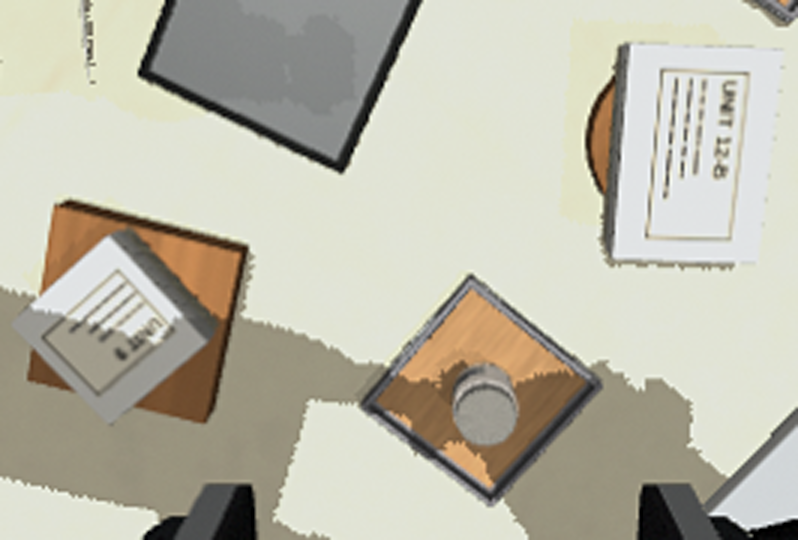

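```bash
cat > m2.py <<'E'
from h import *
import json
np.set_printoptions(precision=4,suppress=True)
S=json.load(open('w1.json'))
def w(p,z): return pix2w('wrist',(np.array(p,float)+.5)/3-.5+[105,80],z,S)
F={'sqtray':([(471,277),(600,382),(491,501),(363,404)],.012),'bblock':([(55,211),(240,252),(209,420),(28,380)],.02),
'sqbox':([(112,237),(199,338),(109,423),(14,325)],.05),'obbox':([(628,44),(785,48),(757,265),(613,261)],.055)}
for k,(p,z) in F.items():
    P=w(p,z)[:,:2]; e=np.roll(P,-1,0)-P
    print(k,P.mean(0),'edges',np.linalg.norm(e,axis=1),'yaw',np.degrees(np.arctan2(e[:,1],e[:,0])))
print('vial',w([(485,413)],.0385)); 
P=w([(608,88),(588,145),(600,190)],.02)[:,:2]; print('arc',P)
for p in[(330,178),(360,208),(390,235)]:
    q=(np.array(p)+.5)/1.5-.5
    for z in(.05,.15,.25,.35): P=pix2w('top',[q],z);print(p,z,P[0],(w2pix('side',P)*1.5)[0],(w2pix('wrist',P,S)*1.55)[0])
E
python3 m2.py
```

```text
sqtray [0.5634 0.2065] edges [0.0789 0.0792 0.079  0.0794] yaw [ -0.4932 -90.2415 179.6575  89.6501]
bblock [0.4163 0.1367] edges [0.0825 0.0819 0.0851 0.0813] yaw [  26.2245  -64.5748 -154.1943  113.6529]
sqbox [0.4144 0.1378] edges [0.0542 0.0571 0.0571 0.059 ] yaw [-13.7265 -98.4641 168.2851  78.6339]
obbox [0.5553 0.3468] edges [0.0605 0.0851 0.0589 0.0847] yaw [  38.0044  -53.1183 -142.4022  127.9232]
vial [[0.564  0.2071 0.0385]]
arc [[0.5157 0.3473]
 [0.5249 0.3241]
 [0.5417 0.313 ]]
(330, 178) 0.05 [0.7209 0.1834 0.05  ] [310.6521 351.4459] [529.2445 462.241 ]
(330, 178) 0.15 [0.6977 0.1747 0.15  ] [314.1393 312.7011] [532.8    535.5572]
(330, 178) 0.25 [0.6744 0.166  0.25  ] [318.0671 269.4789] [538.467  661.7054]
(330, 178) 0.35 [0.6512 0.1573 0.35  ] [322.5142 221.058 ] [547.977  921.7332]
(360, 208) 0.05 [0.6631 0.1237 0.05  ] [319.1131 316.7037] [438.2931 471.7075]
(360, 208) 0.15 [0.6446 0.1199 0.15  ] [322.2452 280.3878] [426.7938 546.106 ]
(360, 208) 0.25 [0.6261 0.1161 0.25  ] [325.7732 239.8299] [406.8171 673.6596]
(360, 208) 0.35 [0.6075 0.1122 0.35  ] [329.7695 194.3255] [364.7258 934.4637]
(390, 235) 0.05 [0.6115 0.0645 0.05  ] [324.6404 285.9116] [353.8237 483.9765]
(390, 235) 0.15 [0.5971 0.0655 0.15  ] [327.5231 251.7233] [328.7154 559.3946]
(390, 235) 0.25 [0.5828 0.0665 0.25  ] [330.7716 213.4975] [285.9139 687.6889]
(390, 235) 0.35 [0.5685 0.0675 0.35  ] [334.4537 170.5461] [199.6892 944.8691]
```

Vial is at about (0.565, 0.205). The cable sits at about z 0.10, 45 mm beyond it, so I'll tilt the hand 10° away from it.

```bash
cat >> h.py <<'E'
def go(x,y,z,yaw=None,tilt=0):
    s=manip.get_state(); M=q2m(s["ee_rot"]); D=R.from_matrix(M)
    cy=np.degrees(np.arctan2(M[0,1],-M[1,1])) if abs(M[2,1])<.9 else 0
    yaw=cy if yaw is None else yaw; a=np.radians(yaw)
    G=np.array([[np.cos(a),np.sin(a),0],[np.sin(a),-np.cos(a),0],[0,0,-1]])@R.from_euler('y',tilt,degrees=True).as_matrix()
    rv=np.degrees(R.from_matrix(M.T@G).as_rotvec()); T=G.T@(np.array([x,y,z])-s["position"])
    print("pos",np.round(s["position"],4),"yaw %.1f"%cy,"turn",np.round(rv,1),"then shift mm",np.round(T*1e3,1),"| shift now",np.round(M.T@(np.array([x,y,z])-s["position"])*1e3,1),"w %.1f F %.1f cf"%(s["width"]*1e3,s["gripper_force"]),np.round(s["contact_force"],1),"j6 %.2f t %.1f"%(s["qpos"][5],s["clock"]))
E
python3 - <<'E'
from h import *
go(.5635,.2065,.10,129,-10); go(.5635,.2065,.0155,129,-10)
E
```

```text
pos [0.5    0.2595 0.301 ] yaw 129.1 turn [ -0.  -10.    0.1] then shift mm [-45.   16.  212.1] | shift now [-81.3  15.9 201. ] w 60.1 F 0.0 cf [-0.4 -0.2  0.2] j6 -0.33 t 1.6
pos [0.5    0.2595 0.301 ] yaw 129.1 turn [ -0.  -10.    0.1] then shift mm [-30.4  16.  295.3] | shift now [-81.3  16.  285.5] w 60.1 F 0.0 cf [-0.4 -0.2  0.2] j6 -0.33 t 1.6
```

```bash
python3 -m handwheel '[{"translation":[0,0,0],"angular":[0,-5,0],"hand":0.3},{"translation":[0,0,0],"angular":[0,-5,0],"hand":0.3},{"translation":[-0.0075,0.0027,0.0353],"angular":[0,0,0],"hand":0.3},{"translation":[-0.0075,0.0027,0.0353],"angular":[0,0,0],"hand":0.3},{"translation":[-0.0075,0.0027,0.0353],"angular":[0,0,0],"hand":0.3},{"translation":[-0.0075,0.0027,0.0353],"angular":[0,0,0],"hand":0.3},{"translation":[-0.0075,0.0027,0.0353],"angular":[0,0,0],"hand":0.3},{"translation":[-0.0075,0.0027,0.0353],"angular":[0,0,0],"hand":0.3},{"translation":[0,0,0],"angular":[0,0,0],"hand":0.3},{"translation":[0,0,0],"angular":[0,0,0],"hand":0.3}]'
python3 - <<'E'
from h import *
go(.5635,.2065,.0155,129,-10); snap('wrist','w2',scale=1)
E
```

```text
clock: 2.4
position: [0.5627, 0.206, 0.0987]
ee_rot: [0.077, 0.429, 0.899, -0.039]
contact_force: [0.5, 0.2, 1.2]
width: 0.0597
gripper_force: 0.0
pos [0.5627 0.206  0.0987] yaw 129.0 turn [-0.3 -0.1  0. ] then shift mm [14.3  1.  81.9] | shift now [14.2  1.4 82. ] w 59.7 F 0.0 cf [0.5 0.2 1.2] j6 -0.25 t 2.4
```

View pics/w2.png

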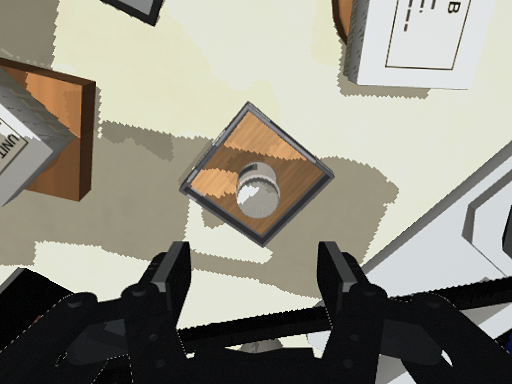

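The vial cap is centred at (258,198), the tray corners are at (249,103), (333,175), (264,244) and (182,187), and the fingers straddle it.

Run:
```python
from h import *
print(pix2w('wrist',[(258,198)],.0385), pix2w('wrist',[(249,103),(333,175),(264,244),(182,187)],.012).mean(0)); go(.5635,.2065,.0155,129,-10)
```

```text
[[0.56718523 0.2076111  0.0385    ]] [0.56670282 0.20753172 0.012     ]
pos [0.5639 0.2069 0.1008] yaw 129.0 turn [-0. -0.  0.] then shift mm [14.7 -0.5 84. ] | shift now [14.7 -0.5 84. ] w 59.9 F 0.0 cf [-0.7 -0.9  0.3] j6 -0.25 t 2.5
```

```bash
python3 -m handwheel '[{"translation":[0.0037,0.0005,0.021],"angular":[0,0,0],"hand":0.3},{"translation":[0.0037,0.0005,0.021],"angular":[0,0,0],"hand":0.3},{"translation":[0.0037,0.0005,0.021],"angular":[0,0,0],"hand":0.3},{"translation":[0.0037,0.0005,0.021],"angular":[0,0,0],"hand":0.3},{"translation":[0,0,0],"angular":[0,0,0],"hand":0.3},{"translation":[0,0,0],"angular":[0,0,0],"hand":0.8},{"translation":[0,0,0],"angular":[0,0,0],"hand":0.8},{"translation":[0,0,0],"angular":[0,0,0],"hand":0.8},{"translation":[0,0,0],"angular":[0,0,0],"hand":0.8},{"translation":[0,0,0],"angular":[0,0,0],"hand":0.8}]' 30
python3 -c "
from h import *
go(.5635,.2065,.0155,129,-10)"
```

```text
clock: 3.28
position: [0.5671, 0.2089, 0.0181]
ee_rot: [0.08, 0.429, 0.899, -0.036]
contact_force: [-1.6, 1.6, 7.2]
width: 0.0287
gripper_force: 29.7
pos [0.5671 0.2089 0.0181] yaw 129.0 turn [ 0.3  0.1 -0.1] then shift mm [ 0.8 -4.3  2.5] | shift now [ 0.8 -4.4  2.4] w 28.7 F 29.7 cf [-1.6  1.6  7.2] j6 -0.20 t 3.3
```

```bash
python3 -m handwheel '[{"translation":[-0.0009,0,-0.005],"angular":[0,0,0],"hand":0.8},{"translation":[-0.0035,0,-0.02],"angular":[0,0,0],"hand":0.8},{"translation":[-0.0052,0,-0.03],"angular":[0,0,0],"hand":0.8},{"translation":[-0.0052,0,-0.03],"angular":[0,0,0],"hand":0.8},{"translation":[0,0,0],"angular":[0,0,0],"hand":0.8},{"translation":[0,0,0],"angular":[0,0,0],"hand":0.8}]'
python3 -c "
from h import *
go(.4,.28,.1,129,-10); snap('wrist','w3',(130,140,380,384),2.4)"
```

```text
clock: 3.78
position: [0.5669, 0.2087, 0.1047]
ee_rot: [0.081, 0.429, 0.899, -0.035]
contact_force: [-0.7, -0.9, -0.3]
width: 0.0283
gripper_force: 29.7
pos [0.5669 0.2087 0.1047] yaw 129.0 turn [ 0.3  0.1 -0.1] then shift mm [158.8 -84.8 -23.2] | shift now [158.7 -85.  -24. ] w 28.3 F 29.7 cf [-0.7 -0.9 -0.3] j6 -0.24 t 3.8
```

View pics/w3.png

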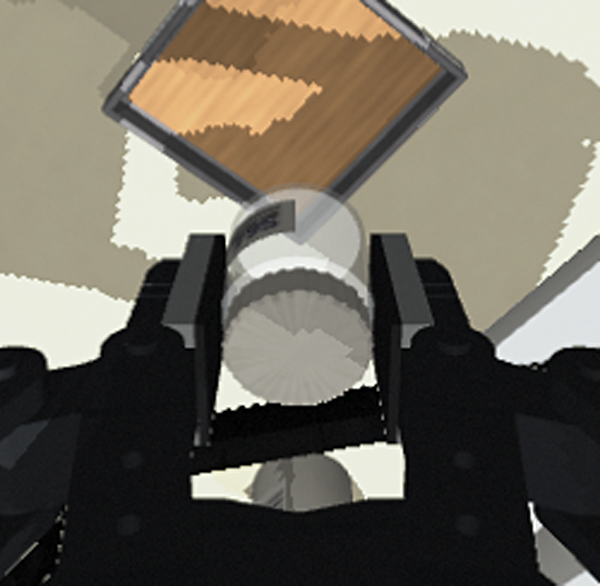

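Vial is held upright by its cap at crop (297,340), tray empty. Now I carry it to the mat.

```bash
python3 -m handwheel '[{"translation":[0.0329,-0.0181,-0.005],"angular":[0,0,0],"hand":0.8},{"translation":[0.0329,-0.0181,-0.005],"angular":[0,0,0],"hand":0.8},{"translation":[0.0329,-0.0181,-0.005],"angular":[0,0,0],"hand":0.8},{"translation":[0.0329,-0.0181,-0.005],"angular":[0,0,0],"hand":0.8},{"translation":[0.0329,-0.0181,-0.005],"angular":[0,0,0],"hand":0.8},{"translation":[0.0035,0,0.0195],"angular":[0,0,0],"hand":0.8},{"translation":[0.0035,0,0.0195],"angular":[0,0,0],"hand":0.8},{"translation":[0.0035,0,0.0195],"angular":[0,0,0],"hand":0.8},{"translation":[0,0,0],"angular":[0,0,0],"hand":0.8},{"translation":[0,0,0],"angular":[0,0,0],"hand":0.8}]'
python3 -c "
from h import *
go(.392,.281,.0187,129,-10)"
```

```text
clock: 4.67
position: [0.3887, 0.2796, 0.0368]
ee_rot: [0.078, 0.429, 0.899, -0.04]
contact_force: [0.8, -0.1, -0.3]
width: 0.0288
gripper_force: 29.8
pos [0.3887 0.2796 0.0368] yaw 129.0 turn [-0.3 -0.   0. ] then shift mm [ 2.1  3.5 18. ] | shift now [ 2.1  3.5 17.9] w 28.8 F 29.8 cf [ 0.8 -0.1 -0.3] j6 0.09 t 4.7
```

```bash
python3 -m handwheel '[{"translation":[0.0014,0.0015,0.008],"angular":[0,0,0],"hand":0.8},{"translation":[0.001,0.0015,0.006],"angular":[0,0,0],"hand":0.8},{"translation":[0.0005,0,0.003],"angular":[0,0,0],"hand":0.8},{"translation":[0,0,0],"angular":[0,0,0],"hand":0.8},{"translation":[0,0,0],"angular":[0,0,0],"hand":0.8}]'
python3 -c "
from h import *
go(.392,.281,.0187,129,-10)"
```

```text
clock: 5.08
position: [0.3927, 0.2824, 0.0209]
ee_rot: [0.079, 0.429, 0.899, -0.038]
contact_force: [0.3, -0.7, -0.6]
width: 0.0287
gripper_force: 29.8
pos [0.3927 0.2824 0.0209] yaw 129.0 turn [-0. -0. -0.] then shift mm [-0.3 -1.4  2.3] | shift now [-0.3 -1.4  2.3] w 28.7 F 29.8 cf [ 0.3 -0.7 -0.6] j6 0.11 t 5.1
```

```bash
python3 -m handwheel '[{"translation":[0.0003,0,0.0015],"angular":[0,0,0],"hand":0.8},{"translation":[0,0,0],"angular":[0,0,0],"hand":0.8},{"translation":[0,0,0],"angular":[0,0,0],"hand":0.8},{"translation":[0,0,0],"angular":[0,0,0],"hand":0.55},{"translation":[0,0,0],"angular":[0,0,0],"hand":0.4},{"translation":[0,0,0],"angular":[0,0,0],"hand":0.3},{"translation":[0,0,0],"angular":[0,0,0],"hand":0.3},{"translation":[-0.0035,0,-0.02],"angular":[0,0,0],"hand":0.3},{"translation":[-0.007,0,-0.04],"angular":[0,0,0],"hand":0},{"translation":[-0.007,0,-0.04],"angular":[0,0,0],"hand":0}]'
python3 -c "
from h import *
go(.4155,.1365,.12,87,-10);go(.4155,.1365,.12,78,0);go(.4155,.1365,.30,78,0)"
```

```text
clock: 5.92
position: [0.3911, 0.2818, 0.1208]
ee_rot: [0.077, 0.429, 0.899, -0.039]
contact_force: [0.6, 0.5, 0.2]
width: 0.0814
gripper_force: 0.0
pos [0.3911 0.2818 0.1208] yaw 129.0 turn [ 7.   0.1 41.4] then shift mm [-141.5   32.    25.8] | shift now [-126.2  -72.4   23.3] w 81.4 F 0.0 cf [0.6 0.5 0.2] j6 0.04 t 5.9
pos [0.3911 0.2818 0.1208] yaw 129.0 turn [ 4.2  9.4 50.9] then shift mm [-137.    54.1    0.8] | shift now [-126.2  -72.4   23.3] w 81.4 F 0.0 cf [0.6 0.5 0.2] j6 0.04 t 5.9
pos [0.3911 0.2818 0.1208] yaw 129.0 turn [ 4.2  9.4 50.9] then shift mm [-137.    54.1 -179.2] | shift now [-157.3  -73.2 -154. ] w 81.4 F 0.0 cf [0.6 0.5 0.2] j6 0.04 t 5.9
```

```bash
python3 -c "
from h import *
go(.417,.16,.20,78,-10)"
```

```text
pos [0.3911 0.2818 0.1208] yaw 129.0 turn [ 8.6  0.1 50.2] then shift mm [-125.7   50.7  -58.3] | shift now [-122.9  -56.8  -58.6] w 81.4 F 0.0 cf [0.6 0.5 0.2] j6 0.04 t 5.9
```

```bash
python3 -m handwheel '[{"translation":[0,0,0],"angular":[1.08,0,6.28],"hand":0},{"translation":[0,0,0],"angular":[1.08,0,6.28],"hand":0},{"translation":[0,0,0],"angular":[1.08,0,6.28],"hand":0},{"translation":[0,0,0],"angular":[1.08,0,6.28],"hand":0},{"translation":[0,0,0],"angular":[1.08,0,6.28],"hand":0},{"translation":[0,0,0],"angular":[1.08,0,6.28],"hand":0},{"translation":[0,0,0],"angular":[1.08,0,6.28],"hand":0},{"translation":[0,0,0],"angular":[1.08,0,6.28],"hand":0}]'
python3 -m handwheel '[{"translation":[-0.025,0.01,-0.0117],"angular":[0,0,0],"hand":0},{"translation":[-0.025,0.01,-0.0117],"angular":[0,0,0],"hand":0},{"translation":[-0.025,0.01,-0.0117],"angular":[0,0,0],"hand":0},{"translation":[-0.025,0.01,-0.0117],"angular":[0,0,0],"hand":0},{"translation":[-0.025,0.01,-0.0117],"angular":[0,0,0],"hand":0},{"translation":[0,0,0],"angular":[0,0,0],"hand":0},{"translation":[0,0,0],"angular":[0,0,0],"hand":0},{"translation":[0,0,0],"angular":[0,0,0],"hand":0}]'
python3 -c "
from h import *
go(.417,.149,.09,78,-10); snap('wrist','w4',scale=1.5)"
```

```text
clock: 6.58
position: [0.3924, 0.2827, 0.1209]
ee_rot: [0.055, 0.776, 0.625, -0.066]
contact_force: [-1.1, 0.5, 0.4]
width: 0.0856
gripper_force: 0.0
clock: 7.25
position: [0.4171, 0.162, 0.1998]
ee_rot: [0.055, 0.775, 0.627, -0.066]
contact_force: [0.2, -0.2, -0.5]
width: 0.0852
gripper_force: 0.0
pos [0.4171 0.162  0.1998] yaw 78.0 turn [ 0.1 -0.1 -0.1] then shift mm [  6.6   2.6 110.4] | shift now [  6.3   2.3 110.4] w 85.2 F 0.0 cf [ 0.2 -0.2 -0.5] j6 0.59 t 7.2
```

View pics/w4.png

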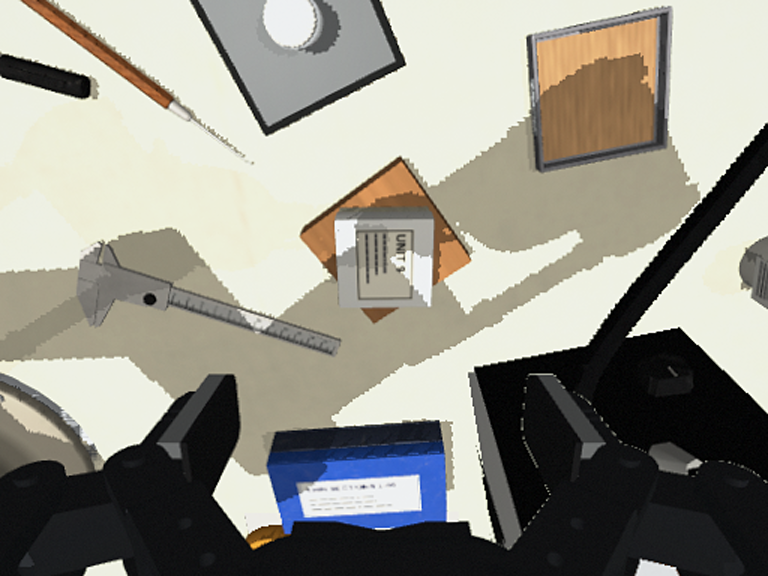

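The vial stands upright on the mat at (291,22), the square box top is at (337–434, 221–306), and the square tray's corners are at (528,37), (671,8), (667,150) and (539,170).

Run:
```python
from h import *
np.set_printoptions(precision=4,suppress=True)
def w(p,z): return pix2w('wrist',(np.array(p,float)+.5)/1.5-.5,z)
for k,p,z in[('box',[(337,221),(433,221),(435,307),(336,307)],.05),('block',[(400,158),(470,259),(375,322),(301,234)],.02),('tray',[(528,37),(671,8),(667,150),(539,170)],.012)]:
    P=w(p,z)[:,:2]; e=np.roll(P,-1,0)-P
    print(k,P.mean(0),np.linalg.norm(e,axis=1),np.degrees(np.arctan2(e[:,1],e[:,0])))
c=w([(337,221),(433,221),(435,307),(336,307)],.05)[:,:2].mean(0)
a=np.radians(78); t=c+.012*np.array([np.cos(a),np.sin(a)])
for z in(.09,.029): go(*t,z,78,-10)
```

```text
box [0.4147 0.1372] [0.0571 0.0584 0.0642 0.0583] [-12.0063 -97.9696 167.9731  75.079 ]
block [0.416 0.138] [0.084  0.0821 0.0838 0.0822] [ -66.2113 -154.6408  113.8238   25.4984]
tray [0.5634 0.2047] [0.082  0.0817 0.082  0.079 ] [ -0.6629 -89.5292 177.4062  90.5283]
pos [0.4169 0.1622 0.1995] yaw 78.0 turn [ 0.1 -0.1 -0. ] then shift mm [  6.4   3.  110.1] | shift now [  6.2   2.8 110.1] w 85.0 F 0.0 cf [-0.4 -0.9  0.4] j6 0.59 t 7.3
pos [0.4169 0.1622 0.1995] yaw 78.0 turn [ 0.1 -0.1 -0. ] then shift mm [ 17.    3.  170.1] | shift now [ 16.7   2.7 170.2] w 85.0 F 0.0 cf [-0.4 -0.9  0.4] j6 0.59 t 7.3
```

```bash
python3 -m handwheel '[{"translation":[0.0028,0.0005,0.0288],"angular":[0,0,0],"hand":0},{"translation":[0.0028,0.0005,0.0288],"angular":[0,0,0],"hand":0},{"translation":[0.0028,0.0005,0.0288],"angular":[0,0,0],"hand":0},{"translation":[0.0028,0.0005,0.0288],"angular":[0,0,0],"hand":0},{"translation":[0.0028,0.0005,0.0288],"angular":[0,0,0],"hand":0},{"translation":[0.0028,0.0005,0.0284],"angular":[0,0,0],"hand":0},{"translation":[0,0,0],"angular":[0,0,0],"hand":0},{"translation":[0,0,0],"angular":[0,0,0],"hand":0}]'
python3 -m handwheel '[{"translation":[0,0,0],"angular":[0,0,0],"hand":0.5},{"translation":[0,0,0],"angular":[0,0,0],"hand":0.5},{"translation":[0,0,0],"angular":[0,0,0],"hand":0.5},{"translation":[0,0,0],"angular":[0,0,0],"hand":0.5},{"translation":[0,0,0],"angular":[0,0,0],"hand":0.5}]' 30
python3 -c "
from h import *
go(.4172,.149,.0265,78,-10)"
```

```text
clock: 7.97
position: [0.4166, 0.1483, 0.0261]
ee_rot: [0.055, 0.774, 0.627, -0.068]
contact_force: [0.5, 0.4, 1.0]
width: 0.0857
gripper_force: 0.0
clock: 8.38
position: [0.4196, 0.1489, 0.0291]
ee_rot: [0.056, 0.775, 0.627, -0.064]
contact_force: [0.3, 1.7, 7.5]
width: 0.0572
gripper_force: 32.7
pos [0.4196 0.1489 0.0291] yaw 78.0 turn [ 0.4 -0.2 -0.1] then shift mm [ 0.1 -2.4  2.6] | shift now [ 0.1 -2.4  2.6] w 57.2 F 32.7 cf [0.3 1.7 7.5] j6 0.65 t 8.4
```

```bash
python3 -m handwheel '[{"translation":[-0.0009,0,-0.005],"angular":[0,0,0],"hand":0.5},{"translation":[-0.0044,0,-0.025],"angular":[0,0,0],"hand":0.5},{"translation":[-0.0044,0,-0.025],"angular":[0,0,0],"hand":0.5},{"translation":[-0.0044,0,-0.025],"angular":[0,0,0],"hand":0.5},{"translation":[0,0,0],"angular":[0,0,0],"hand":0.5},{"translation":[0,0,0],"angular":[0,0,0],"hand":0.5}]'
python3 -c "
from h import *
go(.564,.219,.10,90,-10)"
```

```text
clock: 8.88
position: [0.4191, 0.1483, 0.1104]
ee_rot: [0.056, 0.775, 0.627, -0.064]
contact_force: [0.3, 0.4, -1.1]
width: 0.0573
gripper_force: 32.7
pos [0.4191 0.1483 0.1104] yaw 78.0 turn [ -1.7  -0.2 -11.9] then shift mm [ 71.4 144.9  -2. ] | shift now [ 99.8 126.9  -5.7] w 57.3 F 32.7 cf [ 0.3  0.4 -1.1] j6 0.61 t 8.9
```

```bash
python3 -m handwheel '[{"translation":[0,0,0],"angular":[-0.85,-0.1,-6],"hand":0.5},{"translation":[0,0,0],"angular":[-0.85,-0.1,-6],"hand":0.5},{"translation":[0.0178,0.0362,-0.0005],"angular":[0,0,0],"hand":0.5},{"translation":[0.0178,0.0362,-0.0005],"angular":[0,0,0],"hand":0.5},{"translation":[0.0178,0.0362,-0.0005],"angular":[0,0,0],"hand":0.5},{"translation":[0.0178,0.0362,-0.0005],"angular":[0,0,0],"hand":0.5},{"translation":[0,0,0],"angular":[0,0,0],"hand":0.5},{"translation":[0,0,0],"angular":[0,0,0],"hand":0.5},{"translation":[0,0,0],"angular":[0,0,0],"hand":0.5}]'
python3 -c "
from h import *
snap('wrist','w5',scale=1.5);go(.564,.219,.035,90,-10); go(.564,.219,.0115,90,-10)"
```

```text
clock: 9.63
position: [0.561, 0.2181, 0.0958]
ee_rot: [0.06, 0.703, 0.705, -0.066]
contact_force: [-0.3, 0.2, -1.6]
width: 0.0574
gripper_force: 32.7
pos [0.5607 0.218  0.0964] yaw 90.1 turn [-0.4  0.2  0.2] then shift mm [11.7  3.3 60.3] | shift now [11.9  3.8 60.2] w 57.1 F 32.7 cf [ 0.2  0.2 -0.2] j6 0.43 t 9.7
pos [0.5607 0.218  0.0964] yaw 90.1 turn [-0.4  0.2  0.2] then shift mm [15.8  3.3 83.4] | shift now [16.   3.9 83.3] w 57.1 F 32.7 cf [ 0.2  0.2 -0.2] j6 0.43 t 9.7
```

View pics/w5.png

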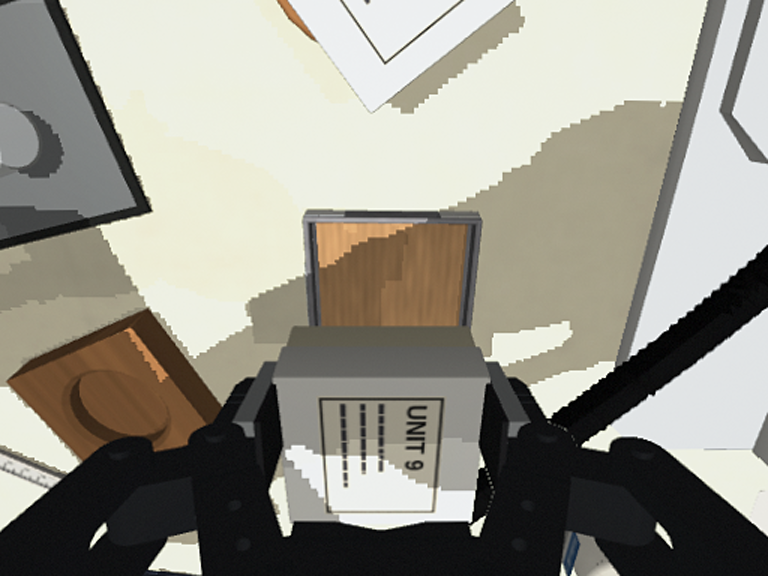

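Run:
```python
from h import *
np.set_printoptions(precision=4,suppress=True)
def w(p,z): return pix2w('wrist',(np.array(p,float)+.5)/1.5-.5,z)
print('box bottom edge',w([(293,327),(475,327)],.0874),'top',w([(277,378),(488,376)],.1174))
print('tray',w([(303,213),(482,213)],.012)); print(manip.get_state()['position'])
```

```text
box bottom edge [[0.532  0.2331 0.0874]
 [0.5914 0.2335 0.0874]] top [[0.5329 0.2352 0.1174]
 [0.5898 0.2363 0.1174]]
tray [[0.5249 0.2474 0.012 ]
 [0.6057 0.2478 0.012 ]]
[0.5607 0.218  0.0964]
```

```bash
python3 -m handwheel '[{"translation":[0.0055,0.002,0.02],"angular":[0,0,0],"hand":0.5},{"translation":[0.0052,0.002,0.02],"angular":[0,0,0],"hand":0.5},{"translation":[0.0032,0,0.018],"angular":[0,0,0],"hand":0.5},{"translation":[0.0021,0,0.012],"angular":[0,0,0],"hand":0.5},{"translation":[0.0009,0,0.005],"angular":[0,0,0],"hand":0.5},{"translation":[0.0005,0,0.003],"angular":[0,0,0],"hand":0.5},{"translation":[0,0,0],"angular":[0,0,0],"hand":0.5},{"translation":[0,0,0],"angular":[0,0,0],"hand":0.5}]'
python3 -c "
from h import *
go(.5642,.221,.0115,90,-10)"
```

```text
clock: 10.35
position: [0.5668, 0.2223, 0.0187]
ee_rot: [0.061, 0.704, 0.705, -0.063]
contact_force: [-0.3, 0.2, -0.4]
width: 0.0574
gripper_force: 32.7
pos [0.5668 0.2223 0.0187] yaw 90.1 turn [-0.1  0.1  0.1] then shift mm [-0.  -2.6  7.3] | shift now [ 0.  -2.6  7.3] w 57.4 F 32.7 cf [-0.3  0.2 -0.4] j6 0.46 t 10.3
```

```bash
python3 -m handwheel '[{"translation":[0.0005,-0.0015,0.003],"angular":[0,0,0],"hand":0.5},{"translation":[0.0003,0,0.0015],"angular":[0,0,0],"hand":0.5},{"translation":[0,0,0],"angular":[0,0,0],"hand":0.5},{"translation":[0,0,0],"angular":[0,0,0],"hand":0.5},{"translation":[0,0,0],"angular":[0,0,0],"hand":0.5}]'
python3 -c "
from h import *
go(.5642,.221,.0115,90,-10)"
```

```text
clock: 10.77
position: [0.565, 0.2222, 0.0134]
ee_rot: [0.061, 0.704, 0.705, -0.063]
contact_force: [-0.0, 0.6, -0.7]
width: 0.0573
gripper_force: 32.7
pos [0.565  0.2222 0.0134] yaw 90.1 turn [-0.2  0.1  0.1] then shift mm [-0.9 -0.8  2.1] | shift now [-0.9 -0.8  2.1] w 57.3 F 32.7 cf [-0.   0.6 -0.7] j6 0.47 t 10.8
```

Box bottom is about 2 mm above the floor with no contact, so I lower 1 mm, release and rise.

```bash
python3 -m handwheel '[{"translation":[0.0002,0,0.0012],"angular":[0,0,0],"hand":0.5},{"translation":[0,0,0],"angular":[0,0,0],"hand":0.5},{"translation":[0,0,0],"angular":[0,0,0],"hand":0.5},{"translation":[0,0,0],"angular":[0,0,0],"hand":0.25},{"translation":[0,0,0],"angular":[0,0,0],"hand":0.15},{"translation":[0,0,0],"angular":[0,0,0],"hand":0.15},{"translation":[-0.0035,0,-0.02],"angular":[0,0,0],"hand":0.15},{"translation":[-0.006,0,-0.034],"angular":[0,0,0],"hand":0.1},{"translation":[-0.006,0,-0.034],"angular":[0,0,0],"hand":0.1},{"translation":[-0.006,0,-0.034],"angular":[0,0,0],"hand":0.1}]'
python3 -c "
from h import *
go(.515,.40,.25,90,-10);go(.515,.40,.25,90,0);go(.515,.38,.25,100,0)"
```

```text
clock: 11.6
position: [0.5649, 0.2222, 0.137]
ee_rot: [0.061, 0.704, 0.705, -0.064]
contact_force: [1.2, 1.2, -0.2]
width: 0.0769
gripper_force: 0.0
pos [0.5649 0.2222 0.137 ] yaw 90.1 turn [-0.3  0.1  0.2] then shift mm [ 155.4  -49.9 -142.2] | shift now [ 155.3  -50.1 -142.3] w 76.9 F 0.0 cf [ 1.2  1.2 -0.2] j6 0.41 t 11.6
pos [0.5649 0.2222 0.137 ] yaw 90.1 turn [-0.3 10.1  0.1] then shift mm [ 177.8  -49.9 -113. ] | shift now [ 155.3  -50.1 -142.3] w 76.9 F 0.0 cf [ 1.2  1.2 -0.2] j6 0.41 t 11.6
pos [0.5649 0.2222 0.137 ] yaw 90.1 turn [-1.2 10.1 -9.8] then shift mm [ 164.   -21.7 -113. ] | shift now [ 135.6  -50.1 -138.8] w 76.9 F 0.0 cf [ 1.2  1.2 -0.2] j6 0.41 t 11.6
```

```bash
python3 -c "
from h import *
go(.50,.41,.28,129,0)"
```

```text
pos [0.5649 0.2222 0.137 ] yaw 90.1 turn [ -3.7   9.6 -38.8] then shift mm [ 186.7   67.8 -143. ] | shift now [ 159.9  -65.2 -173.5] w 76.9 F 0.0 cf [ 1.2  1.2 -0.2] j6 0.41 t 11.6
```

```bash
python3 -m handwheel '[{"translation":[0,0,-0.005],"angular":[-0.62,1.6,-6.47],"hand":0},{"translation":[0,0,0],"angular":[-0.62,1.6,-6.47],"hand":0},{"translation":[0,0,0],"angular":[-0.62,1.6,-6.47],"hand":0},{"translation":[0,0,0],"angular":[-0.62,1.6,-6.47],"hand":0},{"translation":[0,0,0],"angular":[-0.62,1.6,-6.47],"hand":0},{"translation":[0,0,0],"angular":[-0.62,1.6,-6.47],"hand":0}]'
python3 -m handwheel '[{"translation":[0.0267,0.0097,-0.0204],"angular":[0,0,0],"hand":0},{"translation":[0.0267,0.0097,-0.0204],"angular":[0,0,0],"hand":0},{"translation":[0.0267,0.0097,-0.0204],"angular":[0,0,0],"hand":0},{"translation":[0.0267,0.0097,-0.0204],"angular":[0,0,0],"hand":0},{"translation":[0.0267,0.0097,-0.0204],"angular":[0,0,0],"hand":0},{"translation":[0.0267,0.0097,-0.0204],"angular":[0,0,0],"hand":0},{"translation":[0.0267,0.0097,-0.0204],"angular":[0,0,0],"hand":0},{"translation":[0,0,0],"angular":[0,0,0],"hand":0},{"translation":[0,0,0],"angular":[0,0,0],"hand":0},{"translation":[0,0,0],"angular":[0,0,0],"hand":0}]'
python3 -c "
from h import *
import json
s=manip.get_state(); json.dump({k:np.array(v).tolist() for k,v in s.items()},open('w6.json','w'))
snap('wrist','w6',scale=1.5);go(.515,.46,.16,129,0)"
```

```text
clock: 12.1
position: [0.565, 0.2233, 0.1411]
ee_rot: [0.0, 0.427, 0.904, 0.001]
contact_force: [0.5, -0.4, -0.2]
width: 0.0855
gripper_force: 0.0
clock: 12.93
position: [0.4998, 0.4105, 0.2828]
ee_rot: [0.001, 0.43, 0.903, -0.001]
contact_force: [0.7, -0.8, -0.5]
width: 0.0856
gripper_force: 0.0
pos [0.4999 0.41   0.2823] yaw 129.0 turn [-0.1  0.1  0. ] then shift mm [ 29.3  43.2 122.3] | shift now [ 29.5  43.4 122.2] w 85.4 F 0.0 cf [-0.5  0.8 -0.5] j6 -0.10 t 13.0
```

View pics/w6.png

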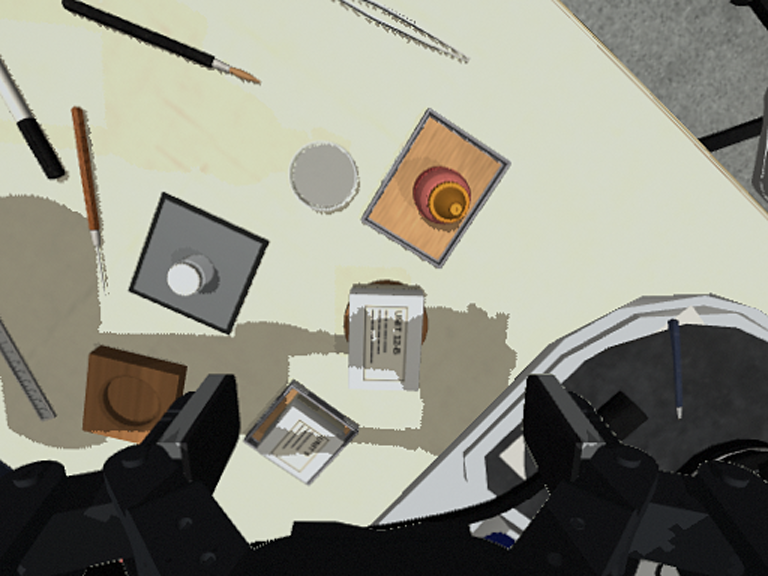

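View: bottle nozzle tip at (457,209) in the oblong tray, square box seated in the square tray at (302,432), vial on the mat, bottle block bore at (132,398), round block under the oblong box.

Run:
```python
from h import *
import json
S=json.load(open('w6.json'))
np.set_printoptions(precision=4,suppress=True)
def w(p,z): return pix2w('wrist',(np.array(p,float)+.5)/1.5-.5,z,S)
for k,p,z in[('obtray',[(429,110),(510,162),(440,267),(362,219)],.012),('obbox',[(353,297),(425,294),(417,390),(348,388)],.055)]:
    P=w(p,z)[:,:2]; e=np.roll(P,-1,0)-P
    print(k,P.mean(0),np.linalg.norm(e,axis=1),np.degrees(np.arctan2(e[:,1],e[:,0])))
for k,p,z in[('nozzle',(457,209),.1085),('bore',(132,398),.02),('vial',(184,280),.039),('sqtray',(302,432),.012),('dish',(325,176),.016)]: print(k,w([p],z)[0])
print('blk arc',w([(345,325),(428,320),(385,281),(358,290),(412,290)],.02))
n=w([(457,209)],.1085)[0]
for z in(.17,.0425): go(n[0],n[1],z,129,0)
```

```text
obtray [0.5123 0.4665] [0.0789 0.1045 0.0796 0.103 ] [   8.4062  -82.444  -172.7039   97.1414]
obbox [0.5555 0.348 ] [0.0574 0.0853 0.0585 0.081 ] [  41.612   -53.934  -142.7209  125.116 ]
nozzle [0.5171 0.4674 0.1085]
bore [0.4151 0.1427 0.02  ]
vial [0.3946 0.2815 0.039 ]
sqtray [0.5631 0.2103 0.012 ]
dish [0.4336 0.4191 0.016 ]
blk arc [[0.5258 0.3278 0.02  ]
 [0.5799 0.3779 0.02  ]
 [0.5277 0.3816 0.02  ]
 [0.5146 0.3605 0.02  ]
 [0.551  0.3901 0.02  ]]
pos [0.4999 0.41   0.2823] yaw 129.0 turn [-0.1  0.1  0. ] then shift mm [ 33.8  49.5 112.3] | shift now [ 34.   49.6 112.2] w 85.4 F 0.0 cf [-0.5  0.8 -0.5] j6 -0.10 t 13.0
pos [0.4999 0.41   0.2823] yaw 129.0 turn [-0.1  0.1  0. ] then shift mm [ 33.8  49.5 239.8] | shift now [ 34.2  49.8 239.7] w 85.4 F 0.0 cf [-0.5  0.8 -0.5] j6 -0.10 t 13.0
```

```bash
python3 -m handwheel '[{"translation":[0.017,0.0245,0.01],"angular":[0,0,0],"hand":0},{"translation":[0.017,0.0245,0.01],"angular":[0,0,0],"hand":0},{"translation":[0,0,0.036],"angular":[0,0,0],"hand":0},{"translation":[0,0,0.036],"angular":[0,0,0],"hand":0},{"translation":[0,0,0.036],"angular":[0,0,0],"hand":0},{"translation":[0,0,0.036],"angular":[0,0,0],"hand":0},{"translation":[0,0,0.036],"angular":[0,0,0],"hand":0},{"translation":[0,0,0.03],"angular":[0,0,0],"hand":0},{"translation":[0,0,0.01],"angular":[0,0,0],"hand":0},{"translation":[0,0,0],"angular":[0,0,0],"hand":0}]'
python3 -c "
from h import *
go(.5165,.466,.0425,129,0);snap('wrist','w7',scale=1.5)"
```

```text
clock: 13.82
position: [0.5152, 0.4653, 0.0391]
ee_rot: [-0.001, 0.431, 0.902, -0.004]
contact_force: [-0.3, 0.5, 0.5]
width: 0.0857
gripper_force: 0.0
pos [0.5152 0.4653 0.0391] yaw 129.0 turn [-0.5  0.  -0. ] then shift mm [-0.3  1.4 -3.4] | shift now [-0.3  1.4 -3.4] w 85.7 F 0.0 cf [-0.3  0.5  0.5] j6 -0.04 t 13.8
```

View pics/w7.png

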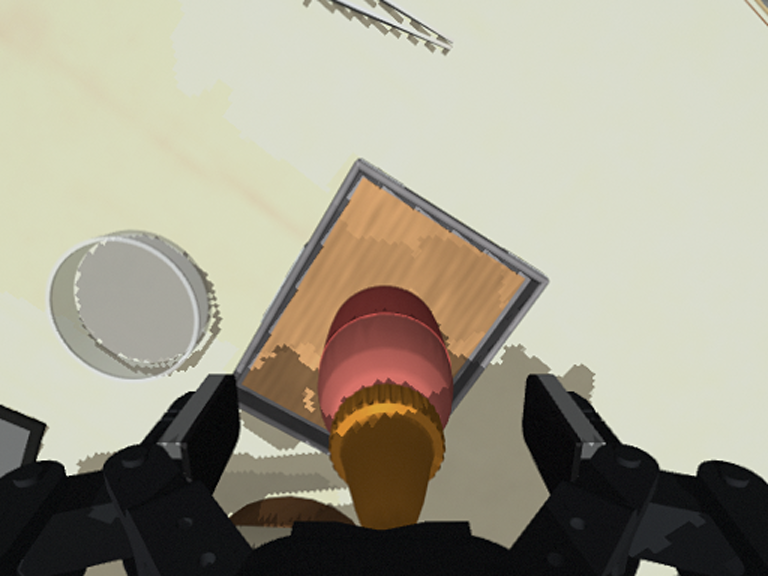

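The bottle is centred between the fingers at x≈385; tray corners are at (360,160), (548,280) and (238,378). I grip and lift.

```bash
python3 -m handwheel '[{"translation":[0,0,-0.002],"angular":[0,0,0],"hand":0.7},{"translation":[0,0,0],"angular":[0,0,0],"hand":0.7},{"translation":[0,0,0],"angular":[0,0,0],"hand":0.7},{"translation":[0,0,0],"angular":[0,0,0],"hand":0.7},{"translation":[0,0,0],"angular":[0,0,0],"hand":0.7},{"translation":[0,0,0],"angular":[0,0,0],"hand":0.7}]' 40
python3 - <<'E'
from h import *
w=lambda p,z: pix2w('wrist',(np.array(p,float)+.5)/1.5-.5,z)
P=w([(360,160),(548,280),(238,378)],.012)[:,:2]; print(P,'tray',(P[1]+P[2])/2,np.linalg.norm(P[1]-P[0]),np.linalg.norm(P[2]-P[0]))
go(.5165,.466,.17,129,0)
E
```

```text
clock: 14.37
position: [0.5175, 0.469, 0.0479]
ee_rot: [0.001, 0.43, 0.903, 0.001]
contact_force: [-0.6, -1.2, 5.5]
width: 0.0365
gripper_force: 39.0
[[0.46898856 0.5175909 ]
 [0.5520803  0.52816684]
 [0.48355052 0.41948548]] tray [0.51781541 0.47382616] 0.08376209325021239 0.0991802554374679
pos [0.5175 0.469  0.0479] yaw 129.1 turn [0.2 0.1 0.1] then shift mm [  -1.6   -2.7 -122.1] | shift now [  -1.8   -2.2 -122.1] w 36.5 F 39.0 cf [-0.6 -1.2  5.5] j6 -0.04 t 14.4
```

Run:
```python
from h import *
q=np.array([-0.001,.431,.902,-.004]);q/=np.linalg.norm(q)
S={'position':[.5158,.4658,.0405],'ee_rot':q}; c=np.array([.5158,.4658]); t=np.linspace(0,2*np.pi,73)
for dx in(0,.01,-.01):
  for z,r in((.0025,.0215),(.04,.0215),(.0705,.0215),(.0705,.014),(.1085,.003)):
    cc=c+dx*np.array([-.63,.777])
    p=w2pix('wrist',np.c_[cc[0]+r*np.cos(t),cc[1]+r*np.sin(t),0*t+z],S)*1.5
    print(dx,z,r,'x %.0f-%.0f y %.0f-%.0f'%(p[:,0].min(),p[:,0].max(),p[:,1].min(),p[:,1].max()))
```

```text
0 0.0025 0.0215 x 327-435 y 285-385
0 0.04 0.0215 x 314-446 y 319-438
0 0.0705 0.0215 x 298-460 y 360-501
0 0.0705 0.014 x 326-431 y 387-479
0 0.1085 0.003 x 360-392 y 535-559
0.01 0.0025 0.0215 x 326-436 y 260-363
0.01 0.04 0.0215 x 312-447 y 288-412
0.01 0.0705 0.0215 x 296-462 y 323-471
0.01 0.0705 0.014 x 325-433 y 351-447
0.01 0.1085 0.003 x 360-392 y 491-518
-0.01 0.0025 0.0215 x 328-434 y 310-407
-0.01 0.04 0.0215 x 315-445 y 348-463
-0.01 0.0705 0.0215 x 300-458 y 396-530
-0.01 0.0705 0.014 x 327-430 y 421-508
-0.01 0.1085 0.003 x 361-391 y 575-598
```

Width of 36.5 mm and the 7 mm rise suggest the pads rode up the tapered shoulder. I'll regrip lower.

```bash
python3 -m handwheel '[{"translation":[0,0,0],"angular":[0,0,0],"hand":0.5},{"translation":[0,0,0],"angular":[0,0,0],"hand":0.25},{"translation":[0,0,0],"angular":[0,0,0],"hand":0.25},{"translation":[0,0,0],"angular":[0,0,0],"hand":0.25},{"translation":[0,0,0.0035],"angular":[0,0,0],"hand":0.25},{"translation":[0,0,0],"angular":[0,0,0],"hand":0.25},{"translation":[0,0,0],"angular":[0,0,0],"hand":0.25}]'
python3 -c "
from h import *
go(.5165,.466,.037,129,0)"
python3 -m handwheel '[{"translation":[0,0,0],"angular":[0,0,0],"hand":0.7},{"translation":[0,0,0],"angular":[0,0,0],"hand":0.7},{"translation":[0,0,0],"angular":[0,0,0],"hand":0.7},{"translation":[0,0,0],"angular":[0,0,0],"hand":0.7},{"translation":[0,0,0],"angular":[0,0,0],"hand":0.7}]' 40
```

```text
clock: 14.95
position: [0.5168, 0.4683, 0.0414]
ee_rot: [0.0, 0.43, 0.903, -0.0]
contact_force: [-0.0, -0.3, -0.9]
width: 0.064
gripper_force: 0.0
pos [0.5168 0.4683 0.0414] yaw 129.1 turn [-0.   0.1  0.1] then shift mm [-1.6 -1.6  4.4] | shift now [-1.6 -1.6  4.4] w 64.0 F 0.0 cf [-0.  -0.3 -0.9] j6 -0.04 t 14.9
clock: 15.37
position: [0.5169, 0.4684, 0.0423]
ee_rot: [0.001, 0.43, 0.903, 0.0]
contact_force: [-1.1, 0.1, 2.7]
width: 0.0383
gripper_force: 39.9
```

```bash
python3 -m handwheel '[{"translation":[0,0,0],"angular":[0,0,0],"hand":0.5},{"translation":[0,0,0],"angular":[0,0,0],"hand":0.25},{"translation":[0,0,0],"angular":[0,0,0],"hand":0.25},{"translation":[0,0,0],"angular":[0,0,0],"hand":0.25},{"translation":[0,0,0.004],"angular":[0,0,0],"hand":0.25},{"translation":[0,0,0],"angular":[0,0,0],"hand":0.25},{"translation":[0,0,0],"angular":[0,0,0],"hand":0.25}]'
python3 -m handwheel '[{"translation":[0,0,0],"angular":[0,0,0],"hand":0.7},{"translation":[0,0,0],"angular":[0,0,0],"hand":0.7},{"translation":[0,0,0],"angular":[0,0,0],"hand":0.7},{"translation":[0,0,0],"angular":[0,0,0],"hand":0.7},{"translation":[0,0,0],"angular":[0,0,0],"hand":0.7}]' 40
python3 -m handwheel '[{"translation":[0,0,-0.005],"angular":[0,0,0],"hand":0.7},{"translation":[0,0,-0.02],"angular":[0,0,0],"hand":0.7},{"translation":[0,0,0],"angular":[0,0,0],"hand":0.7},{"translation":[0,0,0],"angular":[0,0,0],"hand":0.7}]' 40
python3 -c "
from h import *
go(.416,.138,.15,129,0)"
```

```text
clock: 15.95
position: [0.5168, 0.4683, 0.0375]
ee_rot: [0.0, 0.43, 0.903, -0.0]
contact_force: [-0.1, -0.2, -0.7]
width: 0.0642
gripper_force: 0.0
clock: 16.37
position: [0.5172, 0.4685, 0.0384]
ee_rot: [0.001, 0.43, 0.903, 0.0]
contact_force: [0.5, -0.3, 3.1]
width: 0.0394
gripper_force: 40.3
clock: 16.7
position: [0.5178, 0.4692, 0.064]
ee_rot: [0.001, 0.43, 0.903, 0.002]
contact_force: [-0.0, 0.6, -0.9]
width: 0.039
gripper_force: 40.2
pos [0.5178 0.4692 0.064 ] yaw 129.1 turn [0.2 0.1 0. ] then shift mm [-193.3 -287.5  -86. ] | shift now [-193.1 -287.4  -86.9] w 39.0 F 40.2 cf [-0.   0.6 -0.9] j6 -0.04 t 16.7
```

```bash
python3 -m handwheel '[{"translation":[0,0,-0.022],"angular":[0,0,0],"hand":0.7},{"translation":[0,0,-0.022],"angular":[0,0,0],"hand":0.7},{"translation":[0,0,-0.022],"angular":[0,0,0],"hand":0.7},{"translation":[0,0,-0.02],"angular":[0,0,0],"hand":0.7},{"translation":[-0.01,-0.015,0],"angular":[0,0,0],"hand":0.7}]'
python3 -m handwheel '[{"translation":[-0.0203,-0.0302,0],"angular":[0,0,0],"hand":0.7},{"translation":[-0.0203,-0.0302,0],"angular":[0,0,0],"hand":0.7},{"translation":[-0.0203,-0.0302,0],"angular":[0,0,0],"hand":0.7},{"translation":[-0.0203,-0.0302,0],"angular":[0,0,0],"hand":0.7},{"translation":[-0.0203,-0.0302,0],"angular":[0,0,0],"hand":0.7},{"translation":[-0.0203,-0.0302,0],"angular":[0,0,0],"hand":0.7},{"translation":[-0.0203,-0.0302,0],"angular":[0,0,0],"hand":0.7},{"translation":[-0.0203,-0.0302,0],"angular":[0,0,0],"hand":0.7},{"translation":[-0.0203,-0.0302,0],"angular":[0,0,0],"hand":0.7},{"translation":[0,0,0],"angular":[0,0,0],"hand":0.7}]'
python3 -m handwheel '[{"translation":[0,0,0],"angular":[0,0,0],"hand":0.7},{"translation":[0,0,0],"angular":[0,0,0],"hand":0.7}]'
python3 -c "
from h import *
go(.416,.138,.06,129,0);snap('wrist','w8',scale=1.5);snap('top','t8')"
```

```text
clock: 17.12
position: [0.5145, 0.4554, 0.1527]
ee_rot: [0.003, 0.429, 0.903, 0.005]
contact_force: [0.9, 1.3, -0.4]
width: 0.0391
gripper_force: 40.3
clock: 17.95
position: [0.4117, 0.1331, 0.1478]
ee_rot: [-0.001, 0.432, 0.902, -0.003]
contact_force: [-0.8, 0.7, -1.4]
width: 0.0394
gripper_force: 40.3
clock: 18.12
position: [0.4159, 0.1384, 0.1487]
ee_rot: [0.001, 0.431, 0.903, 0.001]
contact_force: [0.8, -0.3, -0.7]
width: 0.0391
gripper_force: 40.3
pos [0.4159 0.1384 0.1487] yaw 129.0 turn [ 0.1  0.  -0. ] then shift mm [-0.3 -0.1 88.7] | shift now [-0.3 -0.3 88.7] w 39.1 F 40.3 cf [ 0.8 -0.3 -0.7] j6 -0.52 t 18.1
```

View pics/w8.png

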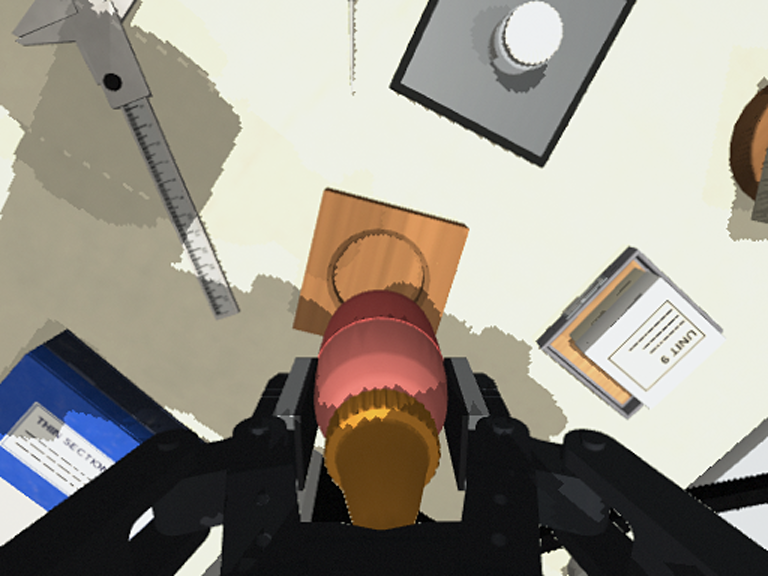

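The square box sits inside its tray, the vial stands on the mat, and the bottle is held upright over the block. Bore mouth: x 328–429, top y 229. I'll check the alignment numerically.

Run:
```python
from h import *
t=np.linspace(0,2*np.pi,73)
def show(n,cx,cy,z,r):
    p=w2pix('wrist',np.c_[cx+r*np.cos(t),cy+r*np.sin(t),0*t+z])*1.5
    print(n,'x %.0f-%.0f y %.0f-%.0f'%(p[:,0].min(),p[:,0].max(),p[:,1].min(),p[:,1].max()))
show('bore chamf',.416,.138,.02,.030); show('bore',.416,.138,.02,.027)
show('base',.4159,.1384,.1128,.0215);show('base r19',.4159,.1384,.1128,.019)
w=lambda p,z: pix2w('wrist',(np.array(p,float)+.5)/1.5-.5,z)
P=w([(326,189),(468,228),(294,328)],.02)[:,:2]; print(P,'block',(P[1]+P[2])/2)
```

```text
bore chamf x 327-431 y 227-327
bore x 332-425 y 232-322
base x 324-433 y 288-389
base r19 x 330-426 y 294-383
[[0.36148676 0.15924763]
 [0.43625324 0.1923422 ]
 [0.39600743 0.08240171]] block [0.41613034 0.13737196]
```

```bash
python3 -m handwheel '[{"translation":[0,0,0.025],"angular":[0,0,0],"hand":0.7},{"translation":[0,0,0.025],"angular":[0,0,0],"hand":0.7},{"translation":[0,0,0.025],"angular":[0,0,0],"hand":0.7},{"translation":[0,0,0.015],"angular":[0,0,0],"hand":0.7},{"translation":[0,0,0.008],"angular":[0,0,0],"hand":0.7},{"translation":[0,0,0.003],"angular":[0,0,0],"hand":0.7},{"translation":[0,0,0],"angular":[0,0,0],"hand":0.7},{"translation":[0,0,0],"angular":[0,0,0],"hand":0.7},{"translation":[0,0,0],"angular":[0,0,0],"hand":0.7}]'
python3 -c "
from h import *
go(.416,.138,.0445,129,0)"
```

```text
clock: 18.97
position: [0.4168, 0.1385, 0.0488]
ee_rot: [0.002, 0.43, 0.903, 0.001]
contact_force: [0.3, -0.4, -0.3]
width: 0.0397
gripper_force: 40.4
pos [0.4168 0.1385 0.0488] yaw 129.1 turn [0.2 0.1 0.1] then shift mm [ 0.1 -1.   4.3] | shift now [ 0.1 -1.   4.3] w 39.7 F 40.4 cf [ 0.3 -0.4 -0.3] j6 -0.52 t 19.0
```

```bash
python3 -m handwheel '[{"translation":[0,0,0.0025],"angular":[0,0,0],"hand":0.7},{"translation":[0,0,0.0018],"angular":[0,0,0],"hand":0.7},{"translation":[0,0,0],"angular":[0,0,0],"hand":0.7},{"translation":[0,0,0],"angular":[0,0,0],"hand":0.7},{"translation":[0,0,0],"angular":[0,0,0],"hand":0.55},{"translation":[0,0,0],"angular":[0,0,0],"hand":0.4},{"translation":[0,0,0],"angular":[0,0,0],"hand":0.25},{"translation":[0,0,0],"angular":[0,0,0],"hand":0.25},{"translation":[0,0,0],"angular":[0,0,0],"hand":0.25}]'
python3 -m handwheel '[{"translation":[0,0,-0.01],"angular":[0,0,0],"hand":0.25},{"translation":[0,0,-0.03],"angular":[0,0,0],"hand":0.25},{"translation":[0,0,-0.03],"angular":[0,0,0],"hand":0.25},{"translation":[0,0,-0.035],"angular":[0,0,0],"hand":0.25},{"translation":[0,0,-0.035],"angular":[0,0,0],"hand":0},{"translation":[0,0,-0.035],"angular":[0,0,0],"hand":0},{"translation":[0,0,0],"angular":[0,0,0],"hand":0}]'
python3 -c "
from h import *
go(.5555,.3475,.20,128,0); go(.5555,.3475,.20,38,0); go(.5555,.3475,.20,218,0)"
```

```text
clock: 19.72
position: [0.4156, 0.1381, 0.0436]
ee_rot: [0.001, 0.43, 0.903, 0.0]
contact_force: [-0.1, 0.2, 0.4]
width: 0.064
gripper_force: 0.0
clock: 20.3
position: [0.4197, 0.1389, 0.2252]
ee_rot: [0.006, 0.43, 0.903, 0.004]
contact_force: [1.3, -0.4, 0.8]
width: 0.0859
gripper_force: 0.0
pos [0.4197 0.1389 0.2252] yaw 129.1 turn [0.7 0.4 1.1] then shift mm [ 80.7 235.5  25.2] | shift now [ 76.6 236.6  27.7] w 85.9 F 0.0 cf [ 1.3 -0.4  0.8] j6 -0.52 t 20.3
pos [0.4197 0.1389 0.2252] yaw 129.1 turn [ 0.9 -0.2 91.1] then shift mm [235.5 -80.7  25.2] | shift now [ 76.6 236.6  27.7] w 85.9 F 0.0 cf [ 1.3 -0.4  0.8] j6 -0.52 t 20.3
pos [0.4197 0.1389 0.2252] yaw 129.1 turn [  0.2   0.9 -88.9] then shift mm [-235.5   80.7   25.2] | shift now [ 76.6 236.6  27.7] w 85.9 F 0.0 cf [ 1.3 -0.4  0.8] j6 -0.52 t 20.3
```

```bash
python3 -m handwheel '[{"translation":[0.0114,0.0338,0],"angular":[0,0,1],"hand":0},{"translation":[0.0114,0.0338,0],"angular":[0,0,0],"hand":0},{"translation":[0.0114,0.0338,0],"angular":[0,0,0],"hand":0},{"translation":[0.0114,0.0338,0],"angular":[0,0,0],"hand":0},{"translation":[0.0114,0.0338,0],"angular":[0,0,0],"hand":0},{"translation":[0.0114,0.0338,0],"angular":[0,0,0],"hand":0},{"translation":[0.0114,0.0338,0],"angular":[0,0,0],"hand":0},{"translation":[0,0,0],"angular":[0,0,0],"hand":0},{"translation":[0,0,0],"angular":[0,0,0],"hand":0},{"translation":[0,0,0],"angular":[0,0,0],"hand":0}]'
python3 - <<'E'
from h import *
go(.5555,.346,.028,128,0); snap('wrist','w9')
# box top outline: bright, low-saturation blob nearest predicted centre
im=cv2.imread('pics/w9_raw.png'); p=w2pix('wrist',[[.5555,.346,.055]])[0]; print('pred',p)
h=cv2.cvtColor(im,cv2.COLOR_BGR2HSV); m=((h[:,:,1]<25)&(h[:,:,2]>150)).astype(np.uint8)
m=cv2.morphologyEx(m,cv2.MORPH_CLOSE,np.ones((9,9)));m=cv2.morphologyEx(m,cv2.MORPH_OPEN,np.ones((9,9)))
for c in cv2.findContours(m,cv2.RETR_EXTERNAL,cv2.CHAIN_APPROX_NONE)[0]:
    r=cv2.minAreaRect(c)
    if cv2.contourArea(c)>800: 
        P=pix2w('wrist',cv2.boxPoints(r),.055)[:,:2]; e=np.roll(P,-1,0)-P
        print(cv2.contourArea(c),r,P.mean(0),np.linalg.norm(e,axis=1),np.degrees(np.arctan2(e[:,1],e[:,0])))
E
```

```text
clock: 21.13
position: [0.5513, 0.3466, 0.2176]
ee_rot: [-0.0, 0.438, 0.899, -0.001]
contact_force: [-1.0, -0.1, -0.9]
width: 0.0849
gripper_force: 0.0
pos [0.5513 0.3466 0.2176] yaw 128.1 turn [-0.1  0.   0.1] then shift mm [ -3.1   2.9 189.6] | shift now [ -2.9   3.3 189.6] w 84.9 F 0.0 cf [-1.  -0.1 -0.9] j6 -0.21 t 21.1
pred [257.15535946 178.20729245]
1100.5 ((64.5, 298.5), (31.0, 59.0), 90.0) [0.47229384 0.10612573] [0.06603928 0.04044644 0.06847074 0.04126517] [  38.82936882  -60.65980984 -140.87223613  116.09151453]
2725.0 ((33.0, 49.5), (79.0, 42.0), 90.0) [0.326981   0.31516324] [0.03719989 0.06585247 0.03950778 0.06661039] [  36.64189731  -61.10732974 -142.75842134  116.97508483]
76128.5 ((284.5, 172.5), (345.0, 453.0), 90.0) [0.59178017 0.34608629] [0.38657654 0.3691572  0.53302202 0.36294423] [  38.22657736  -38.85708425 -142.04707507  118.08262853]
```

Segmentation isn't helpful, but the earlier three-view estimate is consistent, so I descend and grasp.

```bash
python3 -m handwheel '[{"translation":[-0.0029,0.0033,0.03],"angular":[0,0,0],"hand":0},{"translation":[0,0,0.035],"angular":[0,0,0],"hand":0},{"translation":[0,0,0.035],"angular":[0,0,0],"hand":0},{"translation":[0,0,0.03],"angular":[0,0,0],"hand":0},{"translation":[0,0,0.02],"angular":[0,0,0],"hand":0},{"translation":[0,0,0.01],"angular":[0,0,0],"hand":0},{"translation":[0,0,0],"angular":[0,0,0],"hand":0},{"translation":[0,0,0],"angular":[0,0,0],"hand":0}]'
python3 -c "
from h import *
go(.5555,.346,.028,128,0)"
```

```text
clock: 21.85
position: [0.5569, 0.3464, 0.0596]
ee_rot: [0.001, 0.438, 0.899, 0.001]
contact_force: [-0.2, -0.1, 1.0]
width: 0.0854
gripper_force: 0.0
pos [0.5569 0.3464 0.0596] yaw 128.0 turn [0.1 0.1 0. ] then shift mm [ 0.5 -1.4 31.6] | shift now [ 0.6 -1.4 31.6] w 85.4 F 0.0 cf [-0.2 -0.1  1. ] j6 -0.21 t 21.9
```

```bash
python3 -m handwheel '[{"translation":[0,-0.001,0.009],"angular":[0,0,0],"hand":0},{"translation":[0,0,0.008],"angular":[0,0,0],"hand":0},{"translation":[0,0,0.008],"angular":[0,0,0],"hand":0},{"translation":[0,0,0.006],"angular":[0,0,0],"hand":0},{"translation":[0,0,0],"angular":[0,0,0],"hand":0},{"translation":[0,0,0],"angular":[0,0,0],"hand":0}]'
python3 -m handwheel '[{"translation":[0,0,0],"angular":[0,0,0],"hand":0.5},{"translation":[0,0,0],"angular":[0,0,0],"hand":0.5},{"translation":[0,0,0],"angular":[0,0,0],"hand":0.5},{"translation":[0,0,0],"angular":[0,0,0],"hand":0.5},{"translation":[0,0,0],"angular":[0,0,0],"hand":0.5}]' 30
```

```text
clock: 22.35
position: [0.5556, 0.3462, 0.0272]
ee_rot: [0.0, 0.438, 0.899, -0.0]
contact_force: [0.8, 0.0, 0.4]
width: 0.0858
gripper_force: 0.0
clock: 22.77
position: [0.5564, 0.3466, 0.0284]
ee_rot: [0.001, 0.438, 0.899, 0.001]
contact_force: [0.9, 0.0, 2.7]
width: 0.0575
gripper_force: 32.1
```

```bash
python3 -m handwheel '[{"translation":[0,0,-0.005],"angular":[0,0,0],"hand":0.5},{"translation":[0,0,-0.025],"angular":[0,0,0],"hand":0.5},{"translation":[0,0,-0.03],"angular":[0,0,0],"hand":0.5},{"translation":[0,0,-0.02],"angular":[0,0,0],"hand":0.5},{"translation":[0,0,0],"angular":[0,0,6],"hand":0.5},{"translation":[0,0,0],"angular":[0,0,6],"hand":0.5},{"translation":[0,0,0],"angular":[0,0,6],"hand":0.5},{"translation":[0,0,0],"angular":[0,0,6],"hand":0.5},{"translation":[0,0,0],"angular":[0,0,6],"hand":0.5},{"translation":[0,0,0],"angular":[0,0,0],"hand":0.5}]'
python3 -c "
from h import *
go(.513,.466,.10,97.7,0)"
```

```text
clock: 23.6
position: [0.5556, 0.3462, 0.1078]
ee_rot: [0.0, 0.656, 0.754, 0.0]
contact_force: [-0.1, -0.9, -0.9]
width: 0.0575
gripper_force: 32.3
pos [0.5556 0.3462 0.1078] yaw 98.0 turn [0.  0.  0.3] then shift mm [124.5 -26.1   7.8] | shift now [124.6 -25.6   7.8] w 57.5 F 32.3 cf [-0.1 -0.9 -0.9] j6 0.31 t 23.6
```

```bash
python3 -m handwheel '[{"translation":[0.0311,-0.0064,0.002],"angular":[0,0,0],"hand":0.5},{"translation":[0.0311,-0.0064,0.002],"angular":[0,0,0],"hand":0.5},{"translation":[0.0311,-0.0064,0.002],"angular":[0,0,0],"hand":0.5},{"translation":[0.0311,-0.0064,0.002],"angular":[0,0,0],"hand":0.5},{"translation":[0,0,0],"angular":[0,0,0],"hand":0.5},{"translation":[0,0,0],"angular":[0,0,0],"hand":0.5},{"translation":[0,0,0],"angular":[0,0,0],"hand":0.5}]'
cat > fit.py <<'E'
from h import *
import json,itertools
def fit(name,f,S,pts,x0,y0,yaws,rng=.012,step=.001):
    """slide an outline (local pts, with z) over the gradient picture; best mean gradient"""
    g=cv2.GaussianBlur(cv2.cvtColor(cv2.imread(f),cv2.COLOR_BGR2GRAY),(0,0),1).astype(np.float32)
    G=np.hypot(cv2.Sobel(g,cv2.CV_32F,1,0),cv2.Sobel(g,cv2.CV_32F,0,1)); best=[]
    for a in yaws:
        c,s=np.cos(np.radians(a)),np.sin(np.radians(a)); Q=np.c_[pts[:,0]*c-pts[:,1]*s,pts[:,0]*s+pts[:,1]*c,pts[:,2]]
        for dx in np.arange(-rng,rng+1e-9,step):
            for dy in np.arange(-rng,rng+1e-9,step):
                p=w2pix(name,Q+[x0+dx,y0+dy,0],S).astype(np.float32)
                v=cv2.remap(G,p[:,0:1],p[:,1:2],cv2.INTER_LINEAR,borderValue=0); best.append((np.minimum(v,120).mean(),x0+dx,y0+dy,a))
    best.sort(reverse=True); return np.round(best[:4],4)
def rect(w,h,z):
    t=np.linspace(-.5,.5,60); o=np.full(60,.5)
    return np.r_[np.c_[t*w,o*h],np.c_[t*w,-o*h],np.c_[o*w,t*h],np.c_[-o*w,t*h]]@np.array([[1,0,0],[0,1,0.]])+[0,0,z]
def circ(r,z):
    t=np.linspace(0,2*np.pi,120); return np.c_[r*np.cos(t),r*np.sin(t),0*t+z]
E
python3 - <<'E'
from fit import *
S=json.load(open('w6.json'))
print('tray w6',fit('wrist','pics/w6_raw.png',S,rect(.082,.107,.012),.513,.466,(6,7,8,9)))
print('sqtray w6',fit('wrist','pics/w6_raw.png',S,rect(.082,.082,.012),.565,.207,(-1,0,1)))
s=manip.get_state(); snap('wrist','w10')
json.dump({k:np.array(v).tolist() for k,v in s.items()},open('w10.json','w'))
t=rect(.082,.107,.012); t=t[t[:,1]>-.01]
print('tray w10 (far half)',fit('wrist','pics/w10_raw.png',s,t,.513,.466,(6,7,8,9)))
go(.513,.466,.0125,97.7,0)
E
```

```text
clock: 24.18
position: [0.5129, 0.4654, 0.0995]
ee_rot: [0.001, 0.655, 0.756, -0.0]
contact_force: [0.1, -0.0, -0.3]
width: 0.0575
gripper_force: 32.3
tray w6 [[120.       0.512    0.466    8.    ]
 [120.       0.512    0.466    7.    ]
 [119.985    0.512    0.466    9.    ]
 [119.8418   0.512    0.466    6.    ]]Traceback (most recent call last):
  File "<stdin>", line 4, in <module>
  File "fit.py", line 11, in fit
    p=w2pix(name,Q+[x0+dx,y0+dy,0],S).astype(np.float32)
      ~~~~~^^^^^^^^^^^^^^^^^^^^^^^^^^
  File "h.py", line 22, in w2pix
    K,k1,e,M=cam(name,st); c=(np.atleast_2d(P)-e)@M; s=c[:,:2]/c[:,2:]
             ~~~^^^^^^^^^
  File "h.py", line 6, in cam
    i=manip.camera_info(name); K=np.array(i["camera_matrix"]); k1=i["k1"]
ValueError: time passes only in moves, steps and waits
```

```bash
sed -i 's/i=manip.camera_info(name); K=/i=CI(name); K=/; s/^def q2m/import functools\nCI=functools.cache(lambda n: manip.camera_info(n))\ndef q2m/' h.py; sed -i 's/np.minimum(v,120)/np.minimum(v,400)/' fit.py
python3 - <<'E'
from fit import *
S=json.load(open('w6.json'))
print('tray w6',fit('wrist','pics/w6_raw.png',S,rect(.082,.107,.012),.513,.466,(6,7,8,9)))
s=manip.get_state(); snap('wrist','w10')
json.dump({k:np.array(v).tolist() for k,v in s.items()},open('w10.json','w'))
t=rect(.082,.107,.012); t=t[t[:,1]>-.01]
print('tray w10 (far half)',fit('wrist','pics/w10_raw.png',s,t,.513,.466,(6,7,8,9)))
b=rect(.060,.085,0); e=b[b[:,1]>.042]
for z in(.0911,.1261): print('box +y edge z',z,fit('wrist','pics/w10_raw.png',s,e+[0,0,z],.513,.466,(6,8,10)))
go(.513,.466,.0125,97.7,0)
E
```

```text
tray w6 [[227.2926   0.512    0.465    8.    ]
 [226.8429   0.512    0.465    7.    ]
 [224.6915   0.511    0.465    8.    ]
 [224.2261   0.511    0.465    7.    ]]
tray w10 (far half) [[156.4272   0.512    0.467    7.    ]
 [154.0796   0.513    0.467    8.    ]
 [146.6135   0.513    0.467    7.    ]
 [145.1002   0.513    0.468    8.    ]]
box +y edge z 0.0911 [[238.0192   0.516    0.458    8.    ]
 [237.3527   0.509    0.457    8.    ]
 [231.3022   0.523    0.459    8.    ]
 [229.5834   0.517    0.458    8.    ]]
box +y edge z 0.1261 [[217.3657   0.514    0.467    8.    ]
 [213.994    0.515    0.467    8.    ]
 [204.0486   0.507    0.466    8.    ]
 [200.4803   0.508    0.466    8.    ]]
pos [0.5132 0.465  0.0996] yaw 98.1 turn [0.1 0.1 0.4] then shift mm [ 1.  -0.1 87.1] | shift now [ 1.1 -0.2 87.1] w 57.2 F 32.3 cf [-0.   0.1 -0.4] j6 0.50 t 24.2
```

Tray fit is (0.5125, 0.4665), yaw 8°, and the box is aligned with it. Lowering.

```bash
python3 -m handwheel '[{"translation":[0.001,0,0.025],"angular":[0,0,0.3],"hand":0.5},{"translation":[0,0,0.025],"angular":[0,0,0],"hand":0.5},{"translation":[0,0,0.018],"angular":[0,0,0],"hand":0.5},{"translation":[0,0,0.01],"angular":[0,0,0],"hand":0.5},{"translation":[0,0,0.005],"angular":[0,0,0],"hand":0.5},{"translation":[0,0,0],"angular":[0,0,0],"hand":0.5},{"translation":[0,0,0],"angular":[0,0,0],"hand":0.5},{"translation":[0,0,0],"angular":[0,0,0],"hand":0.5}]'
python3 -m handwheel '[{"translation":[0,0,0.0025],"angular":[0,0,0],"hand":0.5},{"translation":[0,0,0],"angular":[0,0,0],"hand":0.5},{"translation":[0,0,0],"angular":[0,0,0],"hand":0.5}]'
```

```text
clock: 24.9
position: [0.5142, 0.4673, 0.0182]
ee_rot: [0.001, 0.658, 0.753, 0.002]
contact_force: [-0.6, 0.5, -0.9]
width: 0.0573
gripper_force: 32.3
clock: 25.15
position: [0.5132, 0.467, 0.0147]
ee_rot: [0.001, 0.658, 0.753, 0.001]
contact_force: [-0.6, -0.2, -0.3]
width: 0.0571
gripper_force: 32.3
```

```bash
python3 -m handwheel '[{"translation":[0,0,0.002],"angular":[0,0,0],"hand":0.5},{"translation":[0,0,0.001],"angular":[0,0,0],"hand":0.5},{"translation":[0,0,0],"angular":[0,0,0],"hand":0.5},{"translation":[0,0,0],"angular":[0,0,0],"hand":0.25},{"translation":[0,0,0],"angular":[0,0,0],"hand":0.12},{"translation":[0,0,0],"angular":[0,0,0],"hand":0.12},{"translation":[0,0,-0.02],"angular":[0,0,0],"hand":0.12},{"translation":[0,0,-0.03],"angular":[0,0,0],"hand":0.12},{"translation":[0,0,-0.035],"angular":[0,0,0],"hand":0.3},{"translation":[0,0,-0.035],"angular":[0,0,0],"hand":0.3}]'
python3 -m handwheel '[{"translation":[0,0,-0.04],"angular":[0,0,0],"hand":0.3},{"translation":[0,0,-0.04],"angular":[0,0,0],"hand":0.3}]'
python3 -c "
from h import *
go(.3945,.281,.20,129,0)"
```

```text
clock: 25.98
position: [0.5124, 0.4665, 0.1318]
ee_rot: [0.0, 0.658, 0.753, -0.0]
contact_force: [0.5, 0.3, 0.2]
width: 0.0603
gripper_force: 0.0
clock: 26.15
position: [0.5123, 0.4665, 0.2127]
ee_rot: [0.0, 0.658, 0.753, -0.0]
contact_force: [0.6, 0.6, 0.4]
width: 0.0595
gripper_force: 0.0
pos [0.5123 0.4665 0.2127] yaw 97.8 turn [  0.    0.1 -31.2] then shift mm [ -70.  -208.3   12.7] | shift now [-167.9 -141.8   12.8] w 59.5 F 0.0 cf [0.6 0.6 0.4] j6 0.50 t 26.1
```

```bash
python3 -m handwheel '[{"translation":[-0.028,-0.0236,0.002],"angular":[0,0,0],"hand":0.3},{"translation":[-0.028,-0.0236,0.002],"angular":[0,0,0],"hand":0.3},{"translation":[-0.028,-0.0236,0.002],"angular":[0,0,0],"hand":0.3},{"translation":[-0.028,-0.0236,0.002],"angular":[0,0,0],"hand":0.3},{"translation":[-0.028,-0.0236,0.002],"angular":[0,0,0],"hand":0.3},{"translation":[-0.028,-0.0236,0.002],"angular":[0,0,0],"hand":0.3},{"translation":[0,0,0],"angular":[0,0,0],"hand":0.3},{"translation":[0,0,0],"angular":[0,0,0],"hand":0.3},{"translation":[0,0,0],"angular":[0,0,0],"hand":0.3},{"translation":[0,0,0],"angular":[0,0,0],"hand":0.3}]'
python3 - <<'E'
from fit import *
s=manip.get_state(); snap('wrist','w11')
print('vial cap',fit('wrist','pics/w11_raw.png',s,circ(.014,.039),.394,.282,(0,)))
print('block',w2pix('wrist',[[.552,.347,.02]],s),fit('wrist','pics/w11_raw.png',s,np.r_[circ(.038,.02),circ(.021,.02)],.552,.347,(0,)))
print('obbox',w2pix('wrist',[[.5125,.4665,.0375]],s),fit('wrist','pics/w11_raw.png',s,rect(.06,.085,.0375),.5125,.4665,(4,6,8,10,12)))
go(.394,.282,.019,None,0)
E
```

```text
clock: 26.98
position: [0.3964, 0.2823, 0.1995]
ee_rot: [0.001, 0.658, 0.753, 0.001]
contact_force: [-0.4, 0.2, 0.9]
width: 0.0595
gripper_force: 0.0
vial cap [[216.3924   0.394    0.281    0.    ]
 [209.0547   0.393    0.281    0.    ]
 [200.3638   0.394    0.28     0.    ]
 [194.7775   0.393    0.28     0.    ]]
block [[418.27459641 129.28613744]] [[141.7943   0.554    0.35     0.    ]
 [136.8039   0.554    0.349    0.    ]
 [130.6072   0.553    0.35     0.    ]
 [129.06     0.554    0.351    0.    ]]
obbox [[420.77661158 -18.27356061]] [[100.1094   0.5125   0.4685   8.    ]
 [ 99.3417   0.5135   0.4685   6.    ]
 [ 97.2278   0.5125   0.4685   6.    ]
 [ 96.0733   0.5115   0.4685   8.    ]]
pos [0.3963 0.2823 0.1993] yaw 97.8 turn [ 0.2 -0.   0. ] then shift mm [ -0.   -2.3 180.3] | shift now [-1.000e-01 -2.800e+00  1.803e+02] w 59.8 F 0.0 cf [-0.4 -0.6  0.5] j6 0.34 t 27.0
```

```bash
python3 -m handwheel '[{"translation":[-0.001,-0.0025,0.035],"angular":[0,0,0],"hand":0.3},{"translation":[0,0,0.035],"angular":[0,0,0],"hand":0.3},{"translation":[0,0,0.035],"angular":[0,0,0],"hand":0.3},{"translation":[0,0,0.03],"angular":[0,0,0],"hand":0.3},{"translation":[0,0,0.025],"angular":[0,0,0],"hand":0.3},{"translation":[0,0,0.015],"angular":[0,0,0],"hand":0.3},{"translation":[0,0,0.006],"angular":[0,0,0],"hand":0.3},{"translation":[0,0,0],"angular":[0,0,0],"hand":0.3},{"translation":[0,0,0],"angular":[0,0,0],"hand":0.3},{"translation":[0,0,0],"angular":[0,0,0],"hand":0.3}]'
python3 -m handwheel '[{"translation":[0,0,0],"angular":[0,0,0],"hand":0.8},{"translation":[0,0,0],"angular":[0,0,0],"hand":0.8},{"translation":[0,0,0],"angular":[0,0,0],"hand":0.8},{"translation":[0,0,0],"angular":[0,0,0],"hand":0.8},{"translation":[0,0,0],"angular":[0,0,0],"hand":0.8}]' 30
python3 -m handwheel '[{"translation":[0,0,-0.004],"angular":[0,0,0],"hand":0.8},{"translation":[0,0,-0.03],"angular":[0,0,0],"hand":0.8},{"translation":[0,0,-0.035],"angular":[0,0,0],"hand":0.8},{"translation":[0,0,-0.035],"angular":[0,0,0],"hand":0.8},{"translation":[0,0,0],"angular":[0,0,0],"hand":0.8},{"translation":[0,0,0],"angular":[0,0,0],"hand":0.8}]'
python3 -c "
from h import *
go(.5535,.3485,.12,None,0)"
```

```text
clock: 27.87
position: [0.3943, 0.2808, 0.019]
ee_rot: [0.001, 0.658, 0.753, 0.002]
contact_force: [-0.4, -1.2, -0.2]
width: 0.0599
gripper_force: 0.0
clock: 28.28
position: [0.3937, 0.2803, 0.0192]
ee_rot: [0.001, 0.658, 0.753, 0.001]
contact_force: [-0.6, -0.5, 6.1]
width: 0.0285
gripper_force: 29.3
clock: 28.78
position: [0.3943, 0.2807, 0.1243]
ee_rot: [0.002, 0.658, 0.753, 0.003]
contact_force: [-0.5, -0.1, -1.1]
width: 0.0286
gripper_force: 29.8
pos [0.3943 0.2807 0.1243] yaw 97.8 turn [ 0.4 -0.1  0. ] then shift mm [ 45.7 166.9   4.3] | shift now [ 45.7 166.8   5.5] w 28.6 F 29.8 cf [-0.5 -0.1 -1.1] j6 0.34 t 28.8
```

```bash
python3 -m handwheel '[{"translation":[0.0091,0.0334,0],"angular":[0,0,0],"hand":0.8},{"translation":[0.0091,0.0334,0],"angular":[0,0,0],"hand":0.8},{"translation":[0.0091,0.0334,0],"angular":[0,0,0],"hand":0.8},{"translation":[0.0091,0.0334,0],"angular":[0,0,0],"hand":0.8},{"translation":[0.0091,0.0334,0],"angular":[0,0,0],"hand":0.8},{"translation":[0,0,0],"angular":[0,0,0],"hand":0.8},{"translation":[0,0,0],"angular":[0,0,0],"hand":0.8},{"translation":[0,0,0],"angular":[0,0,0],"hand":0.8}]'
python3 - <<'E'
from fit import *
s=manip.get_state(); snap('wrist','w12')
c=np.r_[circ(.038,.02),circ(.038,.02)]; c=c[c[:,1]>.005]; d=circ(.021,.02); d=d[d[:,1]>.008]
print('block',fit('wrist','pics/w12_raw.png',s,np.r_[c,d],.5535,.3485,(0,)))
z=s['position'][2]; b=circ(.015,z-.0162); b=b[b[:,1]>.004]
print('vial base',fit('wrist','pics/w12_raw.png',s,b,*s['position'][:2],(0,)))
print('cap',fit('wrist','pics/w12_raw.png',s,circ(.014,z-.0162+.036),*s['position'][:2],(0,)))
go(.5535,.3485,.0245,None,0); 
im=cv2.imread('pics/w12_raw.png')[60:330,120:400]; cv2.imwrite('pics/w12.png',cv2.resize(im,None,fx=2.1,fy=2.1,interpolation=cv2.INTER_CUBIC))
E
```

```text
clock: 29.45
position: [0.5504, 0.3467, 0.1201]
ee_rot: [-0.0, 0.658, 0.753, -0.002]
contact_force: [0.0, 0.1, 0.0]
width: 0.0286
gripper_force: 29.9
block [[246.4827   0.5545   0.3515   0.    ]
 [220.1344   0.5535   0.3515   0.    ]
 [206.7087   0.5545   0.3525   0.    ]
 [187.0353   0.5555   0.3515   0.    ]]
vial base [[177.2821   0.5544   0.3357   0.    ]
 [164.6654   0.5384   0.3347   0.    ]
 [164.0289   0.5554   0.3347   0.    ]
 [163.1521   0.5534   0.3357   0.    ]]
cap [[178.7154   0.5504   0.3477   0.    ]
 [156.8435   0.5504   0.3497   0.    ]
 [152.8846   0.5504   0.3507   0.    ]
 [149.8256   0.5514   0.3477   0.    ]]
pos [0.5502 0.3467 0.1207] yaw 97.8 turn [-0.2  0.1  0. ] then shift mm [ 1.3  3.5 96.2] | shift now [ 1.5  3.8 96.2] w 28.5 F 29.9 cf [-0.2 -0.2  0.3] j6 0.32 t 29.5
```

```bash
python3 -m handwheel '[{"translation":[0.0029,0.0048,0.02],"angular":[0,0,0],"hand":0.8},{"translation":[0,0,0.025],"angular":[0,0,0],"hand":0.8},{"translation":[0,0,0.02],"angular":[0,0,0],"hand":0.8},{"translation":[0,0,0.007],"angular":[0,0,0],"hand":0.8},{"translation":[0,0,0],"angular":[0,0,0],"hand":0.8},{"translation":[0,0,0],"angular":[0,0,0],"hand":0.8},{"translation":[0,0,0],"angular":[0,0,0],"hand":0.8}]'
python3 - <<'E'
from fit import *
s=manip.get_state(); snap('wrist','w13')
c=circ(.038,.02); c=c[c[:,1]>.005]; d=circ(.021,.02); d=d[d[:,1]>.012]
print('block',fit('wrist','pics/w13_raw.png',s,np.r_[c,c,d],.5543,.351,(0,)))
z=s['position'][2]
print('cap',fit('wrist','pics/w13_raw.png',s,circ(.014,z-.0162+.036),*s['position'][:2],(0,)))
go(.5543,.350,.0245,None,0)
E
```

```text
clock: 30.08
position: [0.5573, 0.3514, 0.0519]
ee_rot: [0.001, 0.658, 0.753, 0.002]
contact_force: [-0.3, -0.4, -0.0]
width: 0.0285
gripper_force: 29.9
block [[197.9351   0.5553   0.353    0.    ]
 [188.4005   0.5543   0.353    0.    ]
 [182.6495   0.5533   0.353    0.    ]
 [180.1031   0.5543   0.352    0.    ]]
cap [[145.7472   0.5573   0.3524   0.    ]
 [118.9083   0.5573   0.3514   0.    ]
 [114.36     0.5563   0.3524   0.    ]
 [112.8612   0.5583   0.3524   0.    ]]
pos [0.5575 0.3516 0.052 ] yaw 97.8 turn [ 0.2 -0.   0. ] then shift mm [-1.1 -3.4 27.5] | shift now [-1.1 -3.5 27.5] w 28.9 F 29.9 cf [ 0.7  0.7 -0.3] j6 0.32 t 30.1
```

```bash
python3 -m handwheel '[{"translation":[0,-0.0025,0],"angular":[0,0,0],"hand":0.8},{"translation":[0,0,0.01],"angular":[0,0,0],"hand":0.8},{"translation":[0,0,0.007],"angular":[0,0,0],"hand":0.8},{"translation":[0,0,0.005],"angular":[0,0,0],"hand":0.8},{"translation":[0,0,0],"angular":[0,0,0],"hand":0.8},{"translation":[0,0,0],"angular":[0,0,0],"hand":0.8},{"translation":[0,0,0],"angular":[0,0,0],"hand":0.8}]'
```

```text
clock: 30.72
position: [0.5544, 0.3508, 0.028]
ee_rot: [0.001, 0.658, 0.753, 0.0]
contact_force: [0.1, 0.8, -0.7]
width: 0.0283
gripper_force: 29.9
```

```bash
python3 -m handwheel '[{"translation":[0,0,0.0025],"angular":[0,0,0],"hand":0.8},{"translation":[0,0,0.001],"angular":[0,0,0],"hand":0.8},{"translation":[0,0,0],"angular":[0,0,0],"hand":0.8},{"translation":[0,0,0],"angular":[0,0,0],"hand":0.8},{"translation":[0,0,0],"angular":[0,0,0],"hand":0.6},{"translation":[0,0,0],"angular":[0,0,0],"hand":0.45},{"translation":[0,0,0],"angular":[0,0,0],"hand":0.3},{"translation":[0,0,0],"angular":[0,0,0],"hand":0.3},{"translation":[0,0,-0.015],"angular":[0,0,0],"hand":0.3},{"translation":[0,0,-0.03],"angular":[0,0,0],"hand":0.3}]'
python3 -m handwheel '[{"translation":[0,0,-0.035],"angular":[0,0,0],"hand":0.3},{"translation":[0,0,-0.035],"angular":[0,0,0],"hand":0.3},{"translation":[0,0,-0.035],"angular":[0,0,0],"hand":0.3},{"translation":[-0.03,-0.01,-0.025],"angular":[0,0,0],"hand":0.3},{"translation":[-0.03,-0.02,-0.02],"angular":[0,0,0],"hand":0.3},{"translation":[-0.02,-0.03,-0.02],"angular":[0,0,0],"hand":0.3},{"translation":[-0.01,-0.035,0],"angular":[0,0,0],"hand":0.3},{"translation":[0,-0.035,0],"angular":[0,0,0],"hand":0.3},{"translation":[0,0,0],"angular":[0,0,0],"hand":0.3},{"translation":[0,0,0],"angular":[0,0,0],"hand":0.3}]'
python3 - <<'E'
from h import *
go(.5,.26,.3,129,0); snap('wrist','w14'); snap('top','t14'); snap('side','s14')
w=cv2.imread('pics/w14_raw.png'); s=cv2.imread('pics/s14_raw.png')[160:305,225:355]
w=cv2.resize(w,(500,375)); s=cv2.resize(s,(300,335),interpolation=cv2.INTER_CUBIC)
o=np.zeros((600,800,3),np.uint8); o[:375,:500]=w; o[:335,500:]=s
t=cv2.imread('pics/t14_raw.png')[145:260,95:265]; o[375:600,:333]=cv2.resize(t,(333,225),interpolation=cv2.INTER_CUBIC)
cv2.imwrite('pics/final.png',o)
E
```

```text
clock: 31.55
position: [0.5514, 0.3493, 0.0663]
ee_rot: [-0.001, 0.658, 0.753, -0.004]
contact_force: [1.0, -0.0, 0.9]
width: 0.0597
gripper_force: 0.0
clock: 32.38
position: [0.4356, 0.2436, 0.2404]
ee_rot: [0.001, 0.658, 0.753, 0.001]
contact_force: [-0.8, 0.6, 0.0]
width: 0.0599
gripper_force: 0.0
pos [0.4356 0.2436 0.2404] yaw 97.8 turn [  0.1   0.  -31.2] then shift mm [-27.8  60.4 -59.6] | shift now [  7.5  66.2 -59.5] w 59.9 F 0.0 cf [-0.8  0.6  0. ] j6 0.24 t 32.4
```

View pics/final.png

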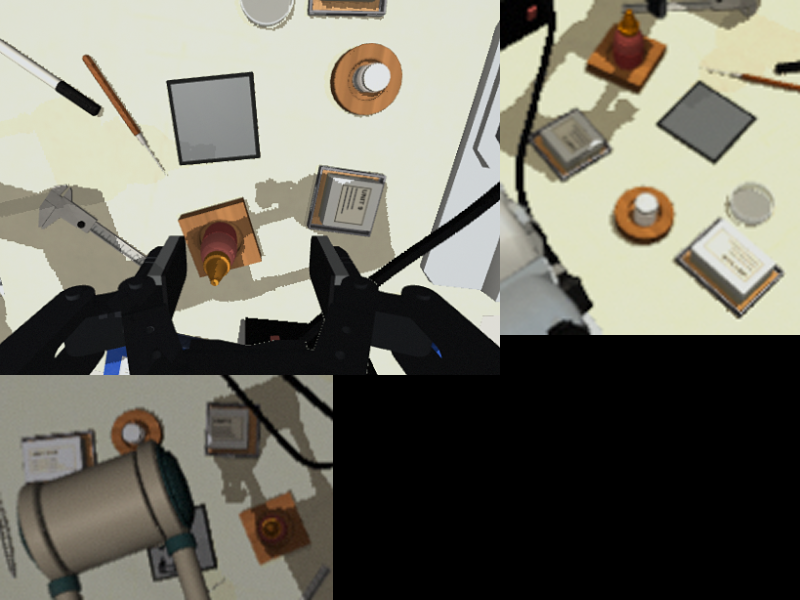

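Bottle and vial stand in their bores and both boxes are over their trays. A numeric check will confirm the boxes sit inside the rims.

Run:
```python
from fit import *
s=manip.get_state()
for n,f,st in(('wrist','w14',s),('side','s14',None),('top','t14',None)):
  for k,w,h,zt,x,y,yw in(('sq',.06,.06,.0325,.5645,.207,(-4,-2,0,2,4)),('ob',.06,.085,.0375,.5125,.4665,(6,8,10))):
    tr=fit(n,f'pics/{f}_raw.png',st,rect(w+.022,h+.022,.012),x,y,yw)[0]
    print(n,k,'tray',tr,'box',*[(z,fit(n,f'pics/{f}_raw.png',st,rect(w,h,z),x,y,yw)[0]) for z in(zt,zt+.01)])
```

```text
wrist sq tray [200.9304   0.5645   0.208    0.    ] box (0.0325, array([167.4759,   0.5665,   0.211 ,   0.    ])) (0.0425, array([165.345 ,   0.5645,   0.214 ,   0.    ]))
wrist ob tray [88.4413  0.5145  0.4635  6.    ] box (0.0375, array([46.3517,  0.5175,  0.4555,  6.    ])) (0.0475, array([30.9292,  0.5245,  0.4545, 10.    ]))
side sq tray [164.0025   0.5715   0.211    2.    ] box (0.0325, array([126.3891,   0.5665,   0.204 ,  -4.    ])) (0.0425, array([125.8874,   0.5705,   0.21  ,  -4.    ]))
side ob tray [205.3014   0.5205   0.4695   8.    ] box (0.0375, array([194.4299,   0.5135,   0.4695,   6.    ])) (0.0475, array([188.7878,   0.5185,   0.4725,   6.    ]))
top sq tray [123.1044   0.5655   0.202   -2.    ] box (0.0325, array([111.6052,   0.5665,   0.211 ,  -2.    ])) (0.0425, array([113.1293,   0.5655,   0.209 ,  -2.    ]))
top ob tray [104.116    0.5155   0.4595   8.    ] box (0.0375, array([144.5169,   0.5135,   0.4655,   6.    ])) (0.0475, array([142.2521,   0.5125,   0.4625,   6.    ]))
```

Run:
```python
from fit import *
q=np.array([.001,.431,.903,.001]); q/=np.linalg.norm(q)
S8={'position':[.4159,.1384,.1487],'ee_rot':q}
for n,st in(('w8',S8),('w14',manip.get_state())):
    f=f'pics/{n}_raw.png'
    T=fit('wrist',f,st,rect(.082,.082,.012),.5645,.207,(-1,0,1)); print(n,'tray',T[0])
    for z in(.0275,.0325,.0375,.0425): print('  ',z,fit('wrist',f,st,rect(.06,.06,z),.5645,.209,(-3,-2,-1,0,1,2))[0])
```

```text
w8 tray [2.085689e+02 5.595000e-01 2.040000e-01 0.000000e+00]
   0.0275 [177.6613   0.5675   0.21     0.    ]
   0.0325 [158.5952   0.5645   0.209   -1.    ]
   0.0375 [155.7323   0.5615   0.211    0.    ]
   0.0425 [160.029    0.5585   0.21    -1.    ]
w14 tray [200.9304   0.5645   0.208    0.    ]
   0.0275 [175.1753   0.5685   0.209    0.    ]
   0.0325 [167.4759   0.5665   0.211    0.    ]
   0.0375 [173.0141   0.5665   0.212    0.    ]
   0.0425 [165.345    0.5645   0.214    0.    ]
```

```bash
python3 -c "
from rig import manip
print(manip.sign_off())"
```

```text
the job is handed in; nothing more can be done
None
```

I put all four items back and handed the job in at about 32 s of the 115 s; the final pictures show the bottle and vial upright in their bores, both boxes in their trays and the dish in place. The camera fits could not fully confirm that the square box lies flat, though lowering it below the rim met no contact.

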